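# Clamp the mould in the hand press with its folding crank handle

## Robot

A 7-joint arm with a two-finger parallel gripper is mounted at the origin on the work surface. World frame = base frame: x ahead of the robot, y to its left, z up, the work surface at z = 0. Lengths are in mm, angles in rad, forces in N, time in s.
With the tool pointing down it reaches from about 425 to 925 mm from the base axis. Payload 6.8 kg.
Tool frame: the origin (TCP) lies midway between the tips of the shut fingers; the grasp point (between the pads) lies robot.grasp_offset behind it (robot.grasp_offset is the distance from the TCP to the grasp point, in mm); z points along the fingers, y is the line along which they close (so a half turn about z gives the same grasp; the last joint's range is limited). The gripper opens to 88 mm and grips with 3 to 60 N. Pads are 20 mm wide; open, the fingers measure 115 mm over their backs; the gripper's body (75 mm by 178 mm) begins 61 mm behind the grasp point.
Start: joints at [1.065, 0.477, 0.022, 1.555, -0.011, 1.109, -0.083], TCP at [261.499, -622.307, 222.664] pointing down, gripper open.
Joint ranges: [-2.96, 2.96], [-0.34, 2.1], [-1.41, 1.46], [0.24, 2.44], [-1.37, 4.51], [0.17, 1.92], [-2.96, 2.96]. Speed limits (rad/s): [2.39, 2.39, 3.14, 3.14, 3.14, 3.14, 3.14].

## Interface

Orientations are given as a rotation vector (axis times angle).
In Python, from plant import readout, optics, robot gives the robot as it stands. The module is installed in compiled form; this text tells all that it offers.
- The arm moves only by the tool servo_tool, never from a script. Its argument "increments" is a list of rows, each an object of numbers: "rx", "ry", "rz": the turn, a rotation vector about the tool's x, y, z in degrees; "dx", "dy", "dz": the shift along the tool's x, y, z in m; "grip": the finger opening in m, from 0 to 0.0878. In form: [{"rx": .., "ry": .., "rz": .., "dx": .., "dy": .., "dz": .., "grip": ..}, ...]. A call has exactly 5 rows; each row shifts and turns the commanded pose from where the row before left it, along the tool's axes as they then stand; what a row does not reach is not made up. A row lasts 1/12 s, in which the tool goes at most 41.7 mm and 7.16 degrees, less where a joint would pass 70% of its speed; a pose out of reach is approached as far as the arm can. A call is refused whole if a number of a shift passes 0.0417 or a number of a turn 7.16, either way. A call with a gripper value outside its range is refused whole. The fingers move at their own pace and stop on an object; "squeeze" is the grip in N (left out, the last holds). Time passes only in rows, so rows that do not move let the fingers close, or fill a call up. It gives the time, the measured TCP pose, the force, the opening and the grip force at its end, in the units of the state.
- readout.get_state(): the state, without advancing time (a new reading comes with each control period).
- optics.grab_frame(name): name is "side" or "top" or "wrist"; returns (picture, depth): 384x512x3 uint8, red, green, blue; 384x512 float32, mm along the optical axis (not along the pixel's ray), 0 where there is no reading.
- optics.camera_params(name): a dict with "intrinsics" (3x3 intrinsics, pixels), "dist" ([k1, k2, p1, p2, k3] as OpenCV has them; the pictures are not rectified), "rvec" (rotation vector, rad) and "tvec" (3), from world to camera coordinates, as OpenCV has them. Camera axes: x right, y down, z forward; pixel columns grow to the right and rows downward; lengths in mm; the calibration is good to about 2 mm. A picture is of the moment at which its call begins: read the wrist's pose just before it. camera_params takes no time and is no camera call; for the wrist camera it gives the pose at the moment of the call.
- robot.finish_job(): hands the job in; it is judged then, once.
The state is a dict: "time_s": time; "q": joint angles; "joint_vel": joint speeds; "tau": joint torques, N m; "tcp_pos": TCP position; "orientation": TCP orientation; "contact_force": force on the tool from outside, world axes, zero at the start; "wrist_torque": the same for the moment, N m; "finger_gap": opening from 0.0 (shut) to 1.0 (fully open); "gripper_force": force on a finger pad.
Only numpy, scipy, OpenCV 4.12 (cv2) and the standard library are available. Lean on these libraries where they do the work, as an engineer would, in place of code of your own. Each camera call takes 0.05 s, during which the arm holds its last target. There are 200 camera calls.

## Task

Close the hand mould press on the mould frame that stands in it: swing the folded handle of the handwheel out until it stands fully upright, then crank the wheel clockwise (seen from above) by that handle until the platen grips the mould firmly, at a push of about 10 N on the handle and never more than 14 N. Then fold the handle back down into the wheel until it lies fully home, let go, and leave the moulds and the other things on the bench where they are.

Things in the scene. Friction and masses are not known exactly. Their poses are not given: they have to be found in the camera images.
- press: Hand mould press, bolted down: grey base 200 x 250 x 26 mm, steel bed 40 mm high, two upright pillars at the sides, a bridge 62 mm deep whose top is 171 mm high, and over it the handwheel on a vertical screw. Origin under the middle of the base, below the wheel's axis. The bed, platen and mould are seen through the open front and back.
- wheel_axis (a point): Point on the vertical axis of the dark steel handwheel, level with the handle's pivot, 226 mm above the bench. Rim: outer radius 78 mm, inner 62 mm, top 222 mm high. Inside the rim the wheel is a dish: within 45 mm of the axis the hub and the three spokes lie at least 27 mm below this point. The wheel stays at its height as it turns.
- handle_pivot (a point): Pivot pin of the folding handle, in a fork on the rim, 66 mm from the axis; it goes round with the wheel and may start at any azimuth. The free wheel drags with 5 N at this radius; once the platen bears, the push climbs from 5 to 14 N within some 0.7 rad. Read it on the move: at rest the drag hides it. The wheel stays where it is left; clamped with 11 N or less it hardly springs back.
- handle_ball (a point): Centre of the ball knob, 26 mm in diameter, that ends the handle, 50 mm from the pivot. A neck of 15 mm diameter joins it to the pivot; neck and ball are one black sleeve that turns freely, so a pinch on the ball may keep its direction as the wheel goes round. Folded, the handle lies level, from the pivot to the wheel's axis; upright, it stands above the pivot, the ball's top 289 mm high.
- handle (a joint): Angle of the handle about its pivot, rad: 0 = folded level into the wheel, 1.57 = upright against its stop; it swings in the vertical plane through the wheel's axis. The hinge is stiff (friction washers, 0.22 N m: 4.5 N at the ball) and stays wherever it is left, so it must be brought right to its stop both ways. A harder push on the upright handle towards the axis folds it.
- platen: Upper plate of the press, steel, 105 x 120 x 16 mm; origin at the centre of its underside. It hangs between the pillars, at first some 5 to 15 mm above the mould. Clockwise turning (seen from above, azimuth falling) lowers it 12 mm a turn: 0.4 to 1.3 turns to the mould. At 10 N on the handle it presses with about 160 N; some 3 N less is felt at rest after a slow step on.
- mould_a: Closed two-plate mould frame, aluminium between steel covers, 85 x 95 mm, 1.5 kg; its height is not measured, somewhere from 30 to 36 mm. Origin at the centre of its underside. One of the two moulds stands on the press bed (40 mm high), the other on a hardwood block of the same height beside the press; either may be in the press.
- mould_b: Second mould frame of the same make and plan, of another height (30 to 36 mm, not measured), 1.6 kg; origin at the centre of its underside. It stands where the other does not.
- pliers: Pliers lying on the bench, 125 mm long, 16 mm thick; origin under the joint. Leave alone.
- half_round_file: File with a wooden handle, 215 mm long, lying beyond the press; origin under its middle. Leave alone.
- hammer: Small hammer, 220 mm long, lying beside the press; origin under its middle. Leave alone.
- doming_punch: Steel doming punch standing upright, 20 mm across, 76 mm tall; origin under its foot. Leave alone.
- ring_mandrel: Tapered steel ring mandrel lying on the bench, 250 mm long, 25 mm thick; origin under its middle. Leave alone.
- polish_jar: Closed jar, 64 mm across, 65 mm tall; origin under its centre. Leave alone.
- findings_dish: White dish with rings, 110 mm across, 22 mm tall; origin under its centre. Leave alone.

How it is judged (in metres and radians):
On the way, in this order (a step that is already met when the one before it is completed fails the run):
1. the handle has been swung out and stands upright (at least 1.45 rad) (value of joint handle above 1.45 rad), for 0.2 s.
2. with the handle out, the wheel has been cranked until the platen presses on the mould in the press with more than 80 N (value of joint handle above 1.3 rad and (contact force between platen and mould_a above 80 N or contact force between platen and mould_b above 80 N)), for 0.2 s.
At the end, for the whole second after the job is handed in: The handle is folded home into the wheel (under 0.12 rad) and the platen still clamps the mould in the press with more than 65 N (value of joint handle below 0.12 rad and (contact force between platen and mould_a above 65 N or contact force between platen and mould_b above 65 N)); the robot touches nothing.
It fails at once if the press is overtightened: more than 300 N between platen and mould (a push of some 14 N on the handle) (contact force between platen and mould_a above 300 N or contact force between platen and mould_b above 300 N).
It fails at once if a mould is shifted by more than 15 mm (distance of any of mould_a, mould_b from where it was at the start of the episode above 0.015 m).
It fails at once if another thing on the bench is shifted by more than 30 mm (distance of any of pliers, half_round_file, hammer, doming_punch, ring_mandrel, polish_jar, findings_dish from where it was at the start of the episode above 0.03 m).
It also fails if it takes over 72 s, if anything falls off the work surface, if the arm or the gripper's body presses on something with over 40 N, if the wrist force passes 120 N, or if a joint passes its speed limit or range.

## Working session

There is one attempt and no reset: what is moved stays moved. The work goes in short steps, Python scripts to look and compute and a tool call to move; the robot and the scene stay as the last step left them, time stands still between calls to the robot, and variables do not carry over. Pictures are saved under pics/ and viewed, at most 10 in all, crops included, and the job is handed in when it is done.

Besides the shell and the picture viewer there is one more tool, called after "Call:" in YAML: its name, and indented under it one key for each argument. servo_tool: Moves the arm, as the interface text tells. Its arguments: {"type":"object","properties":{"increments":{"type":"array","items":{"type":"object","properties":{"rx":{"type":"number"},"ry":{"type":"number"},"rz":{"type":"number"},"dx":{"type":"number"},"dy":{"type":"number"},"dz":{"type":"number"},"grip":{"type":"number"}}}},"squeeze":{"type":"number"}},"required":["increments"]}

```bash
mkdir -p pics; ls; cat > h.py <<'E'
import numpy as np, cv2
from plant import readout, optics, robot
def grab(n):
    p=optics.camera_params(n); im,d=optics.grab_frame(n); return im,d,p
def world(p,d,uv):
    K=np.array(p["intrinsics"],float);D=np.array(p["dist"],float)
    uv=np.array(uv,float).reshape(-1,2)
    n=cv2.undistortPoints(uv.reshape(-1,1,2),K,D).reshape(-1,2)
    z=np.array([d[int(v),int(u)] for u,v in uv])
    c=np.c_[n*z[:,None],z]; R=cv2.Rodrigues(np.array(p["rvec"],float))[0]
    return (c-np.array(p["tvec"],float).ravel())@R
def cloud(p,d):
    v,u=np.mgrid[0:d.shape[0],0:d.shape[1]]
    w=world(p,d,np.c_[u.ravel(),v.ravel()]).reshape(d.shape+(3,)); w[d==0]=np.nan; return w
E
python3 - <<'E'
from h import *
s=readout.get_state(); print({k:np.round(v,3) for k,v in s.items()}, robot.grasp_offset)
ims=[]
for n in("side","top"):
    im,d,p=grab(n); ims.append(im); np.savez(n+".npz",im=im,d=d,p=p)
    w=cloud(p,d); print(n,np.nanmin(w,(0,1)),np.nanmax(w,(0,1)))
    R=cv2.Rodrigues(np.array(p["rvec"]))[0]; print(-R.T@np.array(p["tvec"]).ravel(),R[2])
cv2.imwrite("pics/a.png",cv2.resize(np.vstack(ims),None,fx=.78,fy=.78)[:,:,::-1])
cv2.imwrite("pics/top.png",cv2.resize(ims[1],(768,576))[:,:,::-1])
cv2.imwrite("pics/side.png",cv2.resize(ims[0],(768,576))[:,:,::-1])
E
```

```text
pics
{'time_s': np.float64(0.0), 'q': array([ 1.065,  0.478,  0.022,  1.556, -0.011,  1.109, -0.083]), 'joint_vel': array([-0.002,  0.   ,  0.001, -0.002,  0.   , -0.001,  0.   ]), 'tau': array([-1.0000e-03, -5.8286e+01,  1.5340e+00, -2.7261e+01, -5.4000e-02,
        1.7000e-02,  0.0000e+00]), 'tcp_pos': array([ 261.277, -621.749,  221.734]), 'orientation': array([-3.078e+00, -6.210e-01,  1.000e-03]), 'contact_force': array([ 0.185, -0.072, -0.036]), 'wrist_torque': array([-0.024,  0.036, -0.009]), 'gripper_force': np.float64(0.0), 'finger_gap': np.float64(1.003)} 18.700000000000003
side [ -265.49802621 -1986.30108062  -788.44884926] [1996.85187354  956.74909917  821.80580117]
[-507.87054992  765.06106903 1112.53995846] [ 0.66250767 -0.47640685 -0.57803123]
top [ -381.28035887 -1601.3198404   -783.32519931] [1872.59614089 1543.18229732  823.44288175]
[ 416.69908798   -1.97833175 1714.001941  ] [ 0.1071774  -0.01938717 -0.99405088]
```

View pics/top.png

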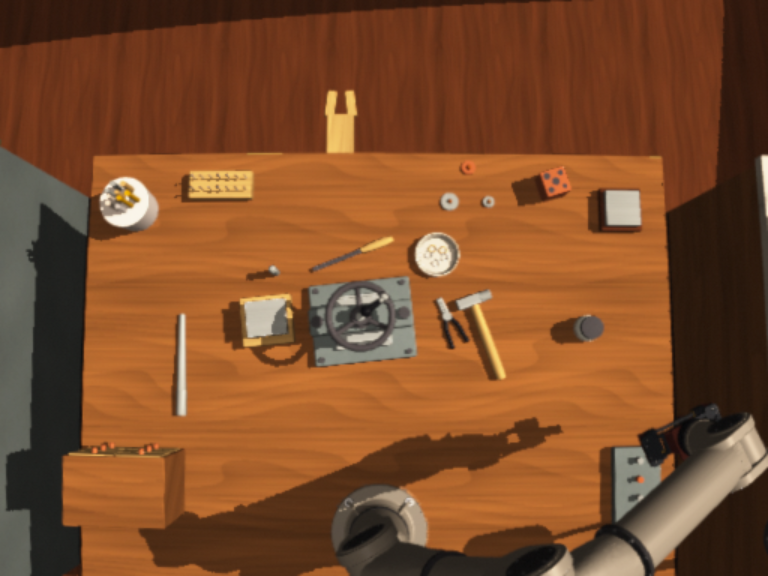

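View pics/side.png

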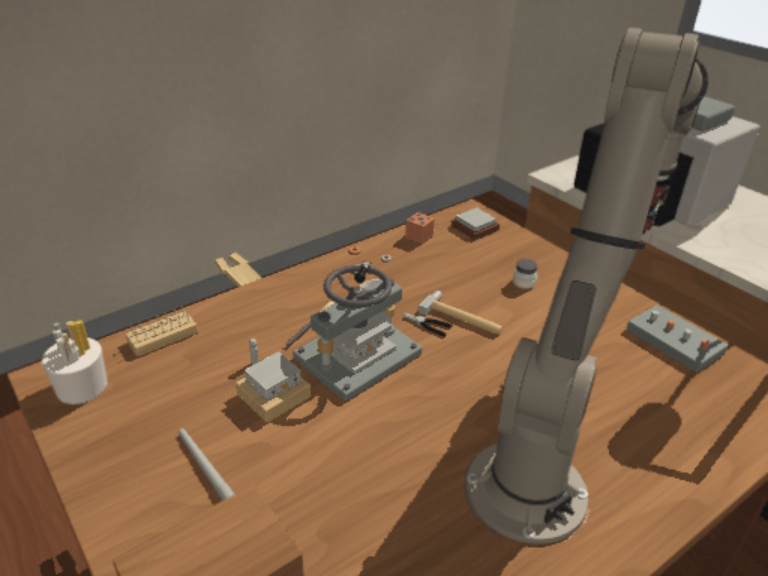

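The top view shows the wheel's centre near (361,316) in the 768×576 picture, with the handle folded from about (383,297) to about (365,310). The spare mould is to the left of the press, and the pliers and hammer are to its right. Next I measure the wheel.

```bash
cat > m.py <<'E'
from h import *
z=np.load("top.npz",allow_pickle=True); im,d,p=z["im"],z["d"],z["p"].item()
w=cloud(p,d); 
reg=np.zeros(d.shape,bool); reg[180:245,205:280]=1
m=reg&(w[...,2]>212)&(w[...,2]<230)
P=w[m]; print(len(P),np.median(P,0))
from scipy.optimize import least_squares
f=lambda q:np.hypot(P[:,0]-q[0],P[:,1]-q[1])-70
r=least_squares(f,P[:,:2].mean(0),loss="soft_l1",f_scale=5); c=r.x; print("axis",c, "rms",np.std(f(c)), "z",np.median(P[:,2]))
m=reg&(np.hypot(w[...,0]-c[0],w[...,1]-c[1])<58)&(w[...,2]>205)
H=w[m]; print("handle pts",np.round(np.c_[H,im[m]],0)[:60])
m2=reg&(w[...,2]>228); print("high",np.round(w[m2]))
# press base orientation: edges of base top
b=(w[...,2]>20)&(w[...,2]<32)&(np.hypot(w[...,0]-c[0],w[...,1]-c[1])<170)&reg.any()
B=w[b][:,:2].astype(np.float32); print("rect",cv2.minAreaRect(B))
E
python3 m.py
```

```text
649 [513.76230662  40.74002048 221.09458381]
axis [513.54531766  41.21940235] rms 8.134837027038666 z 221.0945838088476
handle pts [[571.  48. 211.  75.  67.  66.]
 [571.  44. 215.  96.  91.  86.]
 [571.  41. 206. 121. 122. 112.]
 [568.  51. 212.  58.  54.  51.]
 [568.  48. 205.  74.  66.  64.]
 [568.  41. 206. 124. 125. 115.]
 [565.  48. 206.  70.  63.  61.]
 [558.  45. 205.  96.  88.  84.]
 [550.   5. 228. 121. 115. 105.]
 [549.   2. 230. 106. 101.  91.]
 [550.  -1. 226. 148. 141. 128.]
 [546.   8. 233.  88.  83.  76.]
 [546.   5. 231.  49.  46.  43.]
 [546.   2. 236.  68.  64.  59.]
 [546.  -1. 237. 149. 141. 128.]
 [546.  -5. 236. 190. 182. 165.]
 [543.  12. 229.  60.  57.  53.]
 [543.   8. 229.  34.  32.  32.]
 [543.   5. 233.  25.  24.  26.]
 [542.   2. 238.  42.  40.  39.]
 [542.  -1. 241.  95.  91.  83.]
 [543.  -5. 233. 127. 121. 110.]
 [543.  -8. 227. 102.  99.  90.]
 [540.  18. 227.  66.  63.  58.]
 [540.  15. 228.  41.  40.  38.]
 [539.  11. 234.  28.  26.  27.]
 [539.   8. 233.  26.  26.  26.]
 [539.   5. 238.  27.  24.  27.]
 [539.   2. 235.  34.  32.  32.]
 [539.  -1. 
[... 2708 characters left out ...]

 [523.  34. 237.]
 [523.  31. 241.]
 [523.  27. 241.]
 [523.  24. 236.]
 [523.  21. 240.]
 [523.  18. 235.]
 [520.  37. 236.]
 [520.  34. 236.]
 [519.  31. 242.]
 [520.  28. 237.]
 [519.  24. 241.]
 [520.  21. 234.]
 [520.  18. 235.]
 [517.  37. 229.]
 [517.  34. 232.]
 [516.  31. 242.]
 [516.  27. 242.]
 [517.  24. 236.]
 [517.  21. 231.]
 [517.  18. 233.]
 [514.  34. 229.]
 [513.  31. 240.]
 [513.  28. 234.]
 [514.  24. 233.]
 [514.  21. 231.]
 [511.  28. 229.]
 [481. 108. 230.]
 [472.  96. 228.]
 [472. -14. 229.]
 [459.  -1. 228.]
 [452.  15. 228.]
 [449.  15. 229.]
 [446.  47. 229.]]
rect ((545.0309448242188, 44.06217956542969), (263.3728332519531, 249.6293487548828), 5.742203712463379)
```

```bash
cat >> h.py <<'E'
from scipy.spatial.transform import Rotation as Rn
def pose():
    s=readout.get_state(); R=Rn.from_rotvec(s["orientation"]).as_matrix()
    return np.array(s["tcp_pos"]),R,s
def az(R): return np.degrees(np.arctan2(R[1,1],R[0,1]))   # azimuth of tool y
def rows(pts,azs,R0,p0):
    """world TCP points & tool-y azimuths per row -> dx,dy,dz (m), rz (deg); shift taken in axes before the turn"""
    p=np.array(p0,float);a=az(R0);out=[]
    for q,b in zip(pts,azs):
        ya=np.radians(a);Y=np.array([np.cos(ya),np.sin(ya),0]);X=np.array([-np.sin(ya),np.cos(ya),0]);
        d=np.array(q)-p; out.append((round(d@X/1e3,4),round(d@Y/1e3,4),round(-d[2]/1e3,4),round(a-b,2)))
        p=np.array(q,float);a=b
    for i,o in enumerate(out): print(i,o)
E
python3 - <<'E'
from h import *
p0,R0,s=pose(); print(np.round(R0,3))
t=np.arange(1,21)/20
rows([p0+(np.array([520,30,400])-p0)*k for k in t],[az(R0)+100*k for k in t],R0,p0)
z=np.load("top.npz",allow_pickle=True); d,p=z["d"],z["p"].item(); w=cloud(p,d)
reg=np.zeros(d.shape,bool); reg[180:245,205:280]=1
from scipy.optimize import least_squares
P=w[reg&(w[...,2]>212)&(w[...,2]<231)]
for it in range(4):
    c=P[:,:2].mean(0) if it==0 else c
    A=np.degrees(np.arctan2(P[:,1]-c[1],P[:,0]-c[0])); r=np.hypot(P[:,0]-c[0],P[:,1]-c[1])
    k=(r>58)&(r<82)&((A<-80)|(A>-35)); Q=P[k]
    c=least_squares(lambda q:np.hypot(Q[:,0]-q[0],Q[:,1]-q[1])-70,c).x
print(c,k.sum())
E
```

```text
[[ 0.922  0.387 -0.001]
 [ 0.387 -0.922  0.001]
 [-0.    -0.002 -1.   ]]
0 (np.float64(0.0246), np.float64(-0.025), np.float64(-0.0089), np.float64(-5.0))
1 (np.float64(0.0266), np.float64(-0.0228), np.float64(-0.0089), np.float64(-5.0))
2 (np.float64(0.0285), np.float64(-0.0204), np.float64(-0.0089), np.float64(-5.0))
3 (np.float64(0.0302), np.float64(-0.0178), np.float64(-0.0089), np.float64(-5.0))
4 (np.float64(0.0316), np.float64(-0.0151), np.float64(-0.0089), np.float64(-5.0))
5 (np.float64(0.0328), np.float64(-0.0123), np.float64(-0.0089), np.float64(-5.0))
6 (np.float64(0.0338), np.float64(-0.0094), np.float64(-0.0089), np.float64(-5.0))
7 (np.float64(0.0345), np.float64(-0.0064), np.float64(-0.0089), np.float64(-5.0))
8 (np.float64(0.0349), np.float64(-0.0034), np.float64(-0.0089), np.float64(-5.0))
9 (np.float64(0.0351), np.float64(-0.0003), np.float64(-0.0089), np.float64(-5.0))
10 (np.float64(0.035), np.float64(0.0027), np.float64(-0.0089), np.float64(-5.0))
11 (np.float64(0.0346), np.float64(0.0058), np.float64(-0.0089), np.float64(-5.0))
12 (np.float64(0.034), np.float64(0.0087), np.float64(-0.0089), np.float64(-5.0))
13 (np.float64(0.0331), np.float64(0.0117), np.float64(-0.0089), np.float64(-5.0))
14 (np.float64(0.0319), np.float64(0.0145), np.float64(-0.0089), np.float64(-5.0))
15 (np.float64(0.0305), np.float64(0.0172), np.float64(-0.0089), np.float64(-5.0))
16 (np.float64(0.0289), np.float64(0.0198), np.float64(-0.0089), np.float64(-5.0))
17 (np.float64(0.0271), np.float64(0.0223), np.float64(-0.0089), np.float64(-5.0))
18 (np.float64(0.025), np.float64(0.0246), np.float64(-0.0089), np.float64(-5.0))
19 (np.float64(0.0228), np.float64(0.0266), np.float64(-0.0089), np.float64(-5.0))
[513.89144152  40.83325716] 567
```

Call:
servo_tool:
  increments:
    - {"dx": 0.0246, "dy": -0.025, "dz": -0.009, "rz": -5, "grip": 0.045}
    - {"dx": 0.0266, "dy": -0.0228, "dz": -0.009, "rz": -5}
    - {"dx": 0.0285, "dy": -0.0204, "dz": -0.009, "rz": -5}
    - {"dx": 0.0302, "dy": -0.0178, "dz": -0.009, "rz": -5}
    - {"dx": 0.0316, "dy": -0.0151, "dz": -0.009, "rz": -5}

```text
invalid input at $.increments[0]: expected keys rx, ry, rz, dx, dy, dz, grip
```

Call:
servo_tool:
  increments:
    - {"dx": 0.0328, "dy": -0.0123, "dz": -0.009, "rz": -5, "grip": 0.045}
    - {"dx": 0.0338, "dy": -0.0094, "dz": -0.009, "rz": -5}
    - {"dx": 0.0345, "dy": -0.0064, "dz": -0.009, "rz": -5}
    - {"dx": 0.0349, "dy": -0.0034, "dz": -0.009, "rz": -5}
    - {"dx": 0.0351, "dy": -0.0003, "dz": -0.009, "rz": -5}

```text
invalid input at $.increments[0]: expected keys rx, ry, rz, dx, dy, dz, grip
```

Call:
servo_tool:
  increments:
    - {"dx": 0.035, "dy": 0.0027, "dz": -0.009, "rz": -5, "grip": 0.045}
    - {"dx": 0.0346, "dy": 0.0058, "dz": -0.009, "rz": -5}
    - {"dx": 0.034, "dy": 0.0087, "dz": -0.009, "rz": -5}
    - {"dx": 0.0331, "dy": 0.0117, "dz": -0.009, "rz": -5}
    - {"dx": 0.0319, "dy": 0.0145, "dz": -0.009, "rz": -5}

```text
invalid input at $.increments[0]: expected keys rx, ry, rz, dx, dy, dz, grip
```

Call:
servo_tool:
  increments:
    - {"dx": 0.0305, "dy": 0.0172, "dz": -0.009, "rz": -5, "grip": 0.045}
    - {"dx": 0.0289, "dy": 0.0198, "dz": -0.009, "rz": -5}
    - {"dx": 0.0271, "dy": 0.0223, "dz": -0.009, "rz": -5}
    - {"dx": 0.025, "dy": 0.0246, "dz": -0.009, "rz": -5}
    - {"dx": 0.0228, "dy": 0.0266, "dz": -0.009, "rz": -5}

```text
invalid input at $.increments[0]: expected keys rx, ry, rz, dx, dy, dz, grip
```

All keys are needed in every row.

Call:
servo_tool:
  increments:
    - {"rx": 0, "ry": 0, "rz": -5, "dx": 0.0246, "dy": -0.025, "dz": -0.009, "grip": 0.045}
    - {"rx": 0, "ry": 0, "rz": -5, "dx": 0.0266, "dy": -0.0228, "dz": -0.009, "grip": 0.045}
    - {"rx": 0, "ry": 0, "rz": -5, "dx": 0.0285, "dy": -0.0204, "dz": -0.009, "grip": 0.045}
    - {"rx": 0, "ry": 0, "rz": -5, "dx": 0.0302, "dy": -0.0178, "dz": -0.009, "grip": 0.045}
    - {"rx": 0, "ry": 0, "rz": -5, "dx": 0.0316, "dy": -0.0151, "dz": -0.009, "grip": 0.045}

```text
time_s: 0.52
tcp_pos: [326.3, -457.6, 267.6]
orientation: [-2.869, -1.278, 0.001]
contact_force: [0.2, -0.6, 1.0]
finger_gap: 0.663
gripper_force: 0.0
```

Call:
servo_tool:
  increments:
    - {"rx": 0, "ry": 0, "rz": -5, "dx": 0.0328, "dy": -0.0123, "dz": -0.009, "grip": 0.045}
    - {"rx": 0, "ry": 0, "rz": -5, "dx": 0.0338, "dy": -0.0094, "dz": -0.009, "grip": 0.045}
    - {"rx": 0, "ry": 0, "rz": -5, "dx": 0.0345, "dy": -0.0064, "dz": -0.009, "grip": 0.045}
    - {"rx": 0, "ry": 0, "rz": -5, "dx": 0.0349, "dy": -0.0034, "dz": -0.009, "grip": 0.045}
    - {"rx": 0, "ry": 0, "rz": -5, "dx": 0.0351, "dy": -0.0003, "dz": -0.009, "grip": 0.045}

```text
time_s: 0.93
tcp_pos: [391.0, -294.7, 312.9]
orientation: [-2.525, -1.869, 0.001]
contact_force: [0.3, -0.8, 0.1]
finger_gap: 0.511
gripper_force: 0.0
```

Call:
servo_tool:
  increments:
    - {"rx": 0, "ry": 0, "rz": -5, "dx": 0.035, "dy": 0.0027, "dz": -0.009, "grip": 0.045}
    - {"rx": 0, "ry": 0, "rz": -5, "dx": 0.0346, "dy": 0.0058, "dz": -0.009, "grip": 0.045}
    - {"rx": 0, "ry": 0, "rz": -5, "dx": 0.034, "dy": 0.0087, "dz": -0.009, "grip": 0.045}
    - {"rx": 0, "ry": 0, "rz": -5, "dx": 0.0331, "dy": 0.0117, "dz": -0.009, "grip": 0.045}
    - {"rx": 0, "ry": 0, "rz": -5, "dx": 0.0319, "dy": 0.0145, "dz": -0.009, "grip": 0.045}

```text
time_s: 1.35
tcp_pos: [455.6, -131.7, 358.0]
orientation: [-2.06, -2.371, 0.001]
contact_force: [1.4, -0.0, -0.8]
finger_gap: 0.514
gripper_force: 0.0
```

Call:
servo_tool:
  increments:
    - {"rx": 0, "ry": 0, "rz": -5, "dx": 0.0305, "dy": 0.0172, "dz": -0.009, "grip": 0.045}
    - {"rx": 0, "ry": 0, "rz": -5, "dx": 0.0289, "dy": 0.0198, "dz": -0.009, "grip": 0.045}
    - {"rx": 0, "ry": 0, "rz": -5, "dx": 0.0271, "dy": 0.0223, "dz": -0.009, "grip": 0.045}
    - {"rx": 0, "ry": 0, "rz": -5, "dx": 0.025, "dy": 0.0246, "dz": -0.009, "grip": 0.045}
    - {"rx": 0, "ry": 0, "rz": -5, "dx": 0.0228, "dy": 0.0266, "dz": -0.009, "grip": 0.045}

```text
time_s: 1.77
tcp_pos: [520.4, 31.0, 403.0]
orientation: [-1.499, -2.761, 0.001]
contact_force: [0.9, 1.0, 0.4]
finger_gap: 0.515
gripper_force: 0.0
```

```bash
python3 - <<'E'
from h import *
p0,R0,s=pose(); print(p0,az(R0),s["time_s"],s["contact_force"],np.round(s["q"],2))
im,d,p=grab("wrist"); np.savez("w.npz",im=im,d=d,p=p)
cv2.imwrite("pics/w.png",im[:,:,::-1])
p1,R1,s=pose(); print(p1,s["time_s"])
E
```

```text
[520.39959653  30.98566791 402.95417101] 33.0201566489633 1.7667 [0.9266404  0.95816295 0.39923357] [ 0.39  0.15 -0.64  1.62  0.09  1.4   0.31]
[522.14587816  38.89270327 404.6669857 ] 1.8167
```

View pics/w.png

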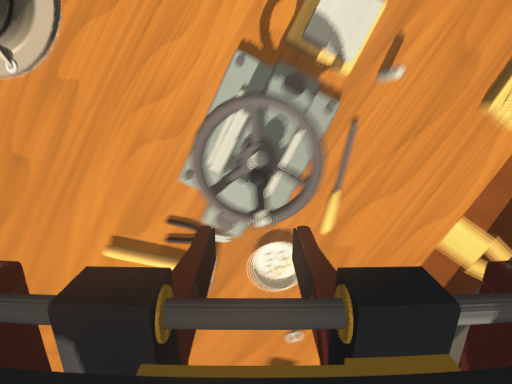

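The wrist picture shows the wheel near (260,158), with the folded handle running down to its fork at about (262,218). It is blurred because the arm was still settling, so I'll take another and measure from that.

```bash
cat > mw.py <<'E'
from h import *
from scipy.optimize import least_squares
grab("wrist"); p0,R0,s=pose(); im,d,p=grab("wrist"); p1,_,s1=pose(); print(p0,p1,az(R0),s1["time_s"],s1["contact_force"])
np.savez("w.npz",im=im,d=d,p=p); w=cloud(p,d)
c=np.array([514,41.])
P=w[(w[...,2]>214)&(w[...,2]<230)]; P=P[np.hypot(*(P[:,:2]-c).T)<100]
for it in range(5):
    A=np.degrees(np.arctan2(P[:,1]-c[1],P[:,0]-c[0])); r=np.hypot(*(P[:,:2]-c).T)
    Q=P[(r>58)&(r<82)&((A<-80)|(A>-35))]
    c=least_squares(lambda q:np.hypot(Q[:,0]-q[0],Q[:,1]-q[1])-70,c,loss="soft_l1").x
print("axis",c,len(Q),"rim z",np.median(Q[:,2]))
L=np.hypot(w[...,0]-c[0],w[...,1]-c[1]); rm=np.hypot(*(Q[:,:2]-c).T); print("rim r pct",np.percentile(rm,[2,50,98]))
H=w[(L<56)&(w[...,2]>224)&(w[...,2]<260)]
print(len(H),"top z",np.percentile(H[:,2],[50,90,98]))
m=np.median(H[:,:2],0); v=m-c; print("az by median",np.degrees(np.arctan2(v[1],v[0])),m)
B=H[np.hypot(*(H[:,:2]-c-16*v/np.hypot(*v)).T)<22]
b=least_squares(lambda q:np.linalg.norm(B-q,axis=1)-13,[*(c+16*v/np.hypot(*v)),226],loss="soft_l1").x; print("ball",b,np.hypot(*(b[:2]-c)),np.degrees(np.arctan2(b[1]-c[1],b[0]-c[0])))
F=w[(L>58)&(L<80)&(w[...,2]>228)]; f=np.median(F[:,:2],0); print("fork",f,len(F),np.degrees(np.arctan2(f[1]-c[1],f[0]-c[0])))
u=f-b[:2]; print("ball->fork az",np.degrees(np.arctan2(u[1],u[0])),np.hypot(*u))
cv2.imwrite("pics/w2.png",cv2.resize(im[60:260,160:360],(600,600))[:,:,::-1])
E
python3 mw.py
```

```text
[521.32502803  36.02707517 403.83421138] [520.69188591  32.60470085 402.86012567] 33.45841970532878 1.9167 [ 0.19574361 -1.79025293 -1.17708964]
axis [514.26999825  41.86998921] 4492 rim z 220.74549524767696
rim r pct [61.73470745 68.86705723 76.81768039]
678 top z [233.06748276 237.68083929 239.03567418]
az by median -51.283812084457786 [529.85735114  22.42505376]
ball [525.02401195  27.27836988 226.23520089] 18.126338993538567 -53.60981010762079
fork [553.64887312  74.01013496] 9006 39.22054442256833
ball->fork az 58.511055043622285 54.80182975454183
```

View pics/w2.png

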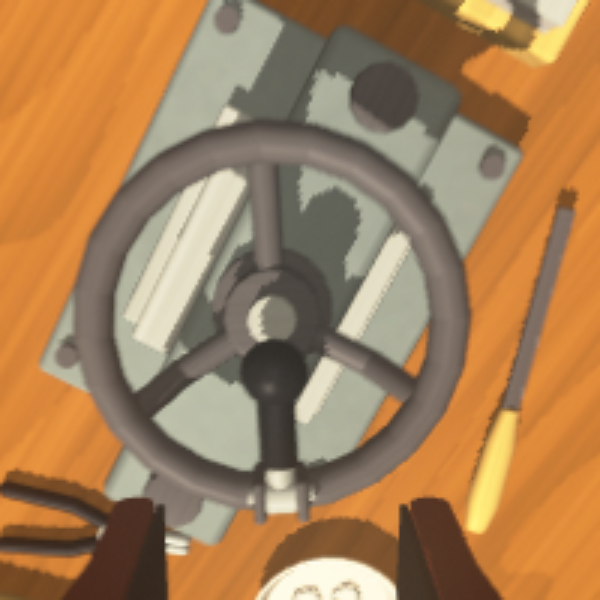

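The crop shows the folded handle with its ball at (275,370) and the fork at (281,495), both in crop pixels. I'll intersect those two rays with z=226.

```bash
cat >> h.py <<'E'
def ray(p,uv,z):
    K=np.array(p["intrinsics"],float);D=np.array(p["dist"],float)
    n=cv2.undistortPoints(np.array(uv,float).reshape(-1,1,2),K,D).reshape(-1,2)
    R=cv2.Rodrigues(np.array(p["rvec"],float))[0]; C=-R.T@np.array(p["tvec"],float).ravel()
    v=np.c_[n,np.ones(len(n))]@R; return C+v*((z-C[2])/v[:,2])[:,None]
E
python3 - <<'E'
from h import *
z=np.load("w.npz",allow_pickle=True); p=z["p"].item()
W=ray(p,[(160+275/3,60+370/3),(160+281/3,60+495/3)],226); print(W)
u=W[1]-W[0]; print(np.linalg.norm(u),np.degrees(np.arctan2(u[1],u[0])))
c=np.array([514.2,41.6]); 
for q in W: print(np.hypot(*(q[:2]-c)),np.degrees(np.arctan2(*(q[:2]-c)[::-1])))
E
```

```text
[[524.58203282  28.36508125 226.        ]
 [554.7568204  -13.22639691 226.        ]]
51.38451966112167 -54.038961190948285
16.82110816204442 -51.8878550902661
68.1966969788737 -53.50849553903801
```

Call:
servo_tool:
  increments:
    - {"rx": 0, "ry": 0, "rz": -1, "dx": 0, "dy": 0, "dz": 0.025, "grip": 0.045}
    - {"rx": 0, "ry": 0, "rz": -1, "dx": 0, "dy": 0, "dz": 0.035, "grip": 0.045}
    - {"rx": 0, "ry": 0, "rz": -1, "dx": 0, "dy": 0, "dz": 0.035, "grip": 0.045}
    - {"rx": 0, "ry": 0, "rz": 0, "dx": 0, "dy": 0, "dz": 0.025, "grip": 0.045}
    - {"rx": 0, "ry": 0, "rz": 0, "dx": 0, "dy": 0, "dz": 0.015, "grip": 0.045}

```text
time_s: 2.33
tcp_pos: [518.0, 27.2, 263.9]
orientation: [-1.434, -2.791, 0.006]
contact_force: [0.1, -0.5, -0.1]
finger_gap: 0.513
gripper_force: 0.0
```

Call:
servo_tool:
  increments:
    - {"rx": 0, "ry": 0, "rz": 0, "dx": 0, "dy": 0, "dz": 0, "grip": 0.045}
    - {"rx": 0, "ry": 0, "rz": 0, "dx": 0, "dy": 0, "dz": 0, "grip": 0.045}
    - {"rx": 0, "ry": 0, "rz": 0, "dx": 0, "dy": 0, "dz": 0, "grip": 0.045}
    - {"rx": 0, "ry": 0, "rz": 0, "dx": 0, "dy": 0, "dz": 0, "grip": 0.045}
    - {"rx": 0, "ry": 0, "rz": 0, "dx": 0, "dy": 0, "dz": 0, "grip": 0.045}

```text
time_s: 2.75
tcp_pos: [521.1, 29.4, 269.0]
orientation: [1.431, 2.794, 0.002]
contact_force: [0.1, 0.2, -0.1]
finger_gap: 0.512
gripper_force: 0.0
```

```bash
cat > st.py <<'E'
from h import *
c=np.array([514.2,41.6])
p,R,s=pose(); v=p[:2]-c; phi=np.arctan2(v[1],v[0]); f=np.array(s["contact_force"]); 
print("t",s["time_s"],"tcp",np.round(p,1),"azY",round(az(R),2),"tilt",np.round(R[:2,2],4),"r",round(np.hypot(*v),1),"phi",round(np.degrees(phi),1),"Frad",round(f[:2]@[np.cos(phi),np.sin(phi)],2),"Ftan(ccw)",round(f[:2]@[-np.sin(phi),np.cos(phi)],2),"F",np.round(f,2),"gap",round(s["finger_gap"]*88,1),"grip",s["gripper_force"])
E
python3 st.py
python3 - <<'E'
from h import *
im,d,p=grab("wrist"); W=cloud(p,d)
np.savez("w3.npz",im=im,d=d,p=p)
cv2.imwrite("pics/w3.png",im[:,:,::-1])
E
python3 st.py
```

```text
t 2.75 tcp [521.1  29.4 269. ] azY 35.76 tilt [ 0.0023 -0.0001] r 14.0 phi -60.5 Frad -0.12 Ftan(ccw) 0.17 F [ 0.09  0.19 -0.08] gap 45.1 grip 0.0
t 2.8 tcp [520.9  29.4 268.8] azY 35.77 tilt [ 0.002  -0.0002] r 13.9 phi -61.1 Frad -0.73 Ftan(ccw) -0.41 F [-0.71  0.44  0.12] gap 44.9 grip 0.0
```

View pics/w3.png

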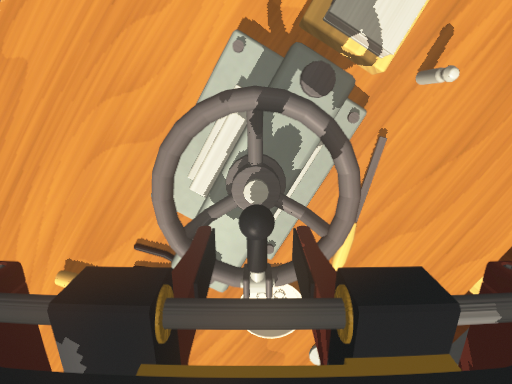

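The ball, at (257,222), is centred between the fingers, and the fork is at about (259,283). I'll refine both from this closer, settled picture.

```bash
python3 - <<'E'
from h import *
from scipy.optimize import least_squares
z=np.load("w3.npz",allow_pickle=True); p=z["p"].item(); d=z["d"]; w=cloud(p,d)
W=ray(p,[(257,222),(259,284)],226); print(W)
u=W[1]-W[0]; print("az",np.degrees(np.arctan2(u[1],u[0])),np.linalg.norm(u))
v,uu=np.mgrid[0:384,0:512]
m=(w[...,2]>216)&(w[...,2]<228)&(v<235); P=w[m]; c=np.array([514.2,41.6])
for i in range(4):
    r=np.hypot(*(P[:,:2]-c).T);Q=P[(r>58)&(r<82)]; c=least_squares(lambda q:np.hypot(*(Q[:,:2]-q).T)-70,c,loss="soft_l1").x
print("axis",c,len(Q),np.median(Q[:,2]))
B=w[(np.hypot(v-222,uu-257)<16)&(w[...,2]>224)]
b=least_squares(lambda q:np.linalg.norm(B-q,axis=1)-13,[524,28,226],loss="soft_l1").x; print("ball",b,len(B),"az",np.degrees(np.arctan2(*(b[:2]-c)[::-1])),np.hypot(*(b[:2]-c)))
E
```

```text
[[524.84243844  28.49508433 226.        ]
 [556.18960923 -12.1825745  226.        ]]
az -52.38129893905883 51.35481520622622
axis [514.92405895  40.89485735] 8334 220.8985899816284
ball [524.36517394  28.10457278 225.88226468] 789 az -53.56720813835903 15.897359270059916
```

Call:
servo_tool:
  increments:
    - {"rx": 0, "ry": 0, "rz": -0.7, "dx": -0.0028, "dy": 0.002, "dz": 0.01, "grip": 0.045}
    - {"rx": 0, "ry": 0, "rz": 0, "dx": 0, "dy": 0, "dz": 0.02, "grip": 0.045}
    - {"rx": 0, "ry": 0, "rz": 0, "dx": 0, "dy": 0, "dz": 0.018, "grip": 0.045}
    - {"rx": 0, "ry": 0, "rz": 0, "dx": 0, "dy": 0, "dz": 0.01, "grip": 0.045}
    - {"rx": 0, "ry": 0, "rz": 0, "dx": 0, "dy": 0, "dz": 0.003, "grip": 0.045}

```text
time_s: 3.22
tcp_pos: [522.6, 28.0, 204.6]
orientation: [-1.412, -2.803, 0.002]
contact_force: [0.2, -0.9, 0.8]
finger_gap: 0.513
gripper_force: 0.0
```

Call:
servo_tool:
  increments:
    - {"rx": 0, "ry": 0, "rz": 0, "dx": 0, "dy": 0, "dz": 0, "grip": 0.045}
    - {"rx": 0, "ry": 0, "rz": 0, "dx": 0, "dy": 0, "dz": 0, "grip": 0.045}
    - {"rx": 0, "ry": 0, "rz": 0, "dx": 0, "dy": 0, "dz": 0, "grip": 0.02}
    - {"rx": 0, "ry": 0, "rz": 0, "dx": 0, "dy": 0, "dz": 0, "grip": 0.02}
    - {"rx": 0, "ry": 0, "rz": 0, "dx": 0, "dy": 0, "dz": 0, "grip": 0.02}
  squeeze: 25

```text
time_s: 3.63
tcp_pos: [524.1, 28.4, 207.4]
orientation: [1.414, 2.804, 0.001]
contact_force: [-0.2, 0.0, -0.4]
finger_gap: 0.325
gripper_force: 0.0
```

Call:
servo_tool:
  increments:
    - {"rx": 0, "ry": 0, "rz": 0, "dx": 0, "dy": 0, "dz": 0, "grip": 0.02}
    - {"rx": 0, "ry": 0, "rz": 0, "dx": 0, "dy": 0, "dz": 0, "grip": 0.02}
    - {"rx": 0, "ry": 0, "rz": 0, "dx": 0, "dy": 0, "dz": 0, "grip": 0.02}
    - {"rx": 0, "ry": 0, "rz": 0, "dx": 0, "dy": 0, "dz": 0, "grip": 0.02}
    - {"rx": 0, "ry": 0, "rz": 0, "dx": 0, "dy": 0, "dz": 0, "grip": 0.02}

```text
time_s: 4.05
tcp_pos: [524.1, 28.5, 207.1]
orientation: [1.414, 2.804, 0.001]
contact_force: [0.6, 0.0, 3.3]
finger_gap: 0.279
gripper_force: 25.0
```

```bash
sed -i 's/514.2,41.6/514.7,41.2/' st.py; python3 st.py; python3 - <<'E'
from h import *
p0,R0,s=pose()
c=np.array([514.7,41.2]);a=np.radians(-53.5);e=np.array([np.cos(a),np.sin(a)])
th=np.radians(np.r_[np.linspace(6,90,15)]); 
pts=[np.r_[c+e*(66-50*np.cos(t)),226-18.7+50*np.sin(t)] for t in th]
print(np.round(pts[0]),np.round(pts[-1]))
rows(pts,[az(R0)]*15,R0,np.r_[c+e*16,207.3])
E
```

```text
t 4.05 tcp [524.1  28.5 207.1] azY 36.49 tilt [0.0011 0.0001] r 15.8 phi -53.6 Frad 0.35 Ftan(ccw) 0.54 F [0.64 0.03 3.27] gap 24.6 grip 25.000461637973785
[524.  28. 213.] [554. -12. 257.]
0 (np.float64(-0.0003), np.float64(0.0), np.float64(-0.0052), np.float64(0.0))
1 (np.float64(-0.0008), np.float64(0.0), np.float64(-0.0052), np.float64(0.0))
2 (np.float64(-0.0014), np.float64(0.0), np.float64(-0.0051), np.float64(0.0))
3 (np.float64(-0.0019), np.float64(0.0), np.float64(-0.0049), np.float64(0.0))
4 (np.float64(-0.0024), np.float64(0.0), np.float64(-0.0047), np.float64(0.0))
5 (np.float64(-0.0029), np.float64(0.0), np.float64(-0.0044), np.float64(0.0))
6 (np.float64(-0.0033), np.float64(0.0), np.float64(-0.0041), np.float64(0.0))
7 (np.float64(-0.0037), np.float64(0.0), np.float64(-0.0037), np.float64(0.0))
8 (np.float64(-0.0041), np.float64(0.0), np.float64(-0.0033), np.float64(0.0))
9 (np.float64(-0.0044), np.float64(0.0), np.float64(-0.0029), np.float64(0.0))
10 (np.float64(-0.0047), np.float64(0.0), np.float64(-0.0024), np.float64(0.0))
11 (np.float64(-0.0049), np.float64(0.0), np.float64(-0.0019), np.float64(0.0))
12 (np.float64(-0.0051), np.float64(0.0), np.float64(-0.0014), np.float64(0.0))
13 (np.float64(-0.0052), np.float64(0.0), np.float64(-0.0008), np.float64(0.0))
14 (np.float64(-0.0052), np.float64(0.0), np.float64(-0.0003), np.float64(0.0))
```

Call:
servo_tool:
  increments:
    - {"rx": 0, "ry": 0, "rz": 0, "dx": -0.0003, "dy": 0, "dz": -0.0052, "grip": 0.02}
    - {"rx": 0, "ry": 0, "rz": 0, "dx": -0.0008, "dy": 0, "dz": -0.0052, "grip": 0.02}
    - {"rx": 0, "ry": 0, "rz": 0, "dx": -0.0014, "dy": 0, "dz": -0.0051, "grip": 0.02}
    - {"rx": 0, "ry": 0, "rz": 0, "dx": -0.0019, "dy": 0, "dz": -0.0049, "grip": 0.02}
    - {"rx": 0, "ry": 0, "rz": 0, "dx": -0.0024, "dy": 0, "dz": -0.0047, "grip": 0.02}

```text
time_s: 4.47
tcp_pos: [527.2, 23.5, 231.9]
orientation: [-1.413, -2.805, -0.001]
contact_force: [2.4, 4.6, -7.3]
finger_gap: 0.283
gripper_force: 25.0
```

Call:
servo_tool:
  increments:
    - {"rx": 0, "ry": 0, "rz": 0, "dx": -0.0029, "dy": 0, "dz": -0.0044, "grip": 0.02}
    - {"rx": 0, "ry": 0, "rz": 0, "dx": -0.0033, "dy": 0, "dz": -0.0041, "grip": 0.02}
    - {"rx": 0, "ry": 0, "rz": 0, "dx": -0.0037, "dy": 0, "dz": -0.0037, "grip": 0.02}
    - {"rx": 0, "ry": 0, "rz": 0, "dx": -0.0041, "dy": 0, "dz": -0.0033, "grip": 0.02}
    - {"rx": 0, "ry": 0, "rz": 0, "dx": -0.0044, "dy": 0, "dz": -0.0029, "grip": 0.02}

```text
time_s: 4.88
tcp_pos: [537.8, 9.6, 250.6]
orientation: [-1.411, -2.804, -0.001]
contact_force: [-0.8, 6.1, -2.8]
finger_gap: 0.282
gripper_force: 25.0
```

```bash
python3 st.py
```

```text
t 4.8833 tcp [537.8   9.6 250.6] azY 36.57 tilt [-0.0018  0.0018] r 39.2 phi -53.9 Frad -5.41 Ftan(ccw) 2.96 F [-0.8   6.11 -2.79] gap 24.8 grip 24.999606013298035
```

Call:
servo_tool:
  increments:
    - {"rx": 0, "ry": 0, "rz": 0, "dx": -0.0047, "dy": 0, "dz": -0.0024, "grip": 0.02}
    - {"rx": 0, "ry": 0, "rz": 0, "dx": -0.0049, "dy": 0, "dz": -0.0019, "grip": 0.02}
    - {"rx": 0, "ry": 0, "rz": 0, "dx": -0.0051, "dy": 0, "dz": -0.0014, "grip": 0.02}
    - {"rx": 0, "ry": 0, "rz": 0, "dx": -0.0052, "dy": 0, "dz": -0.0008, "grip": 0.02}
    - {"rx": 0, "ry": 0, "rz": 0, "dx": -0.0052, "dy": 0, "dz": -0.0003, "grip": 0.02}

```text
time_s: 5.3
tcp_pos: [552.8, -9.9, 258.6]
orientation: [-1.411, -2.805, -0.002]
contact_force: [-4.7, 5.4, 6.7]
finger_gap: 0.263
gripper_force: 23.9
```

Call:
servo_tool:
  increments:
    - {"rx": 0, "ry": 0, "rz": 0, "dx": -0.001, "dy": 0, "dz": 0, "grip": 0.02}
    - {"rx": 0, "ry": 0, "rz": 0, "dx": -0.001, "dy": 0, "dz": 0, "grip": 0.02}
    - {"rx": 0, "ry": 0, "rz": 0, "dx": -0.001, "dy": 0, "dz": 0, "grip": 0.02}
    - {"rx": 0, "ry": 0, "rz": 0, "dx": -0.001, "dy": 0, "dz": 0, "grip": 0.02}
    - {"rx": 0, "ry": 0, "rz": 0, "dx": 0, "dy": 0, "dz": 0, "grip": 0.02}

```text
time_s: 5.72
tcp_pos: [556.6, -16.0, 258.3]
orientation: [1.414, 2.803, -0.001]
contact_force: [1.0, -0.1, 1.3]
finger_gap: 0.229
gripper_force: 0.5
```

```bash
python3 st.py
```

```text
t 5.7167 tcp [556.6 -16.  258.3] azY 36.47 tilt [ 0.0017 -0.0012] r 70.9 phi -53.8 Frad 0.67 Ftan(ccw) 0.76 F [ 1.01 -0.1   1.35] gap 20.2 grip 0.497676192317158
```

```bash
python3 - <<'E'
from h import *
im,d,p=grab("wrist"); np.savez("w4.npz",im=im,d=d,p=p)
im2,d2,p2=grab("side"); np.savez("s4.npz",im=im2,d=d2,p=p2)
a=cv2.resize(im[180:384,130:385],(400,320)); b=cv2.resize(im2[160:240,190:290],(400,320))
cv2.imwrite("pics/w4.png",np.hstack([a,b])[:,:,::-1])
E
```

```text
(no output)
```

View pics/w4.png

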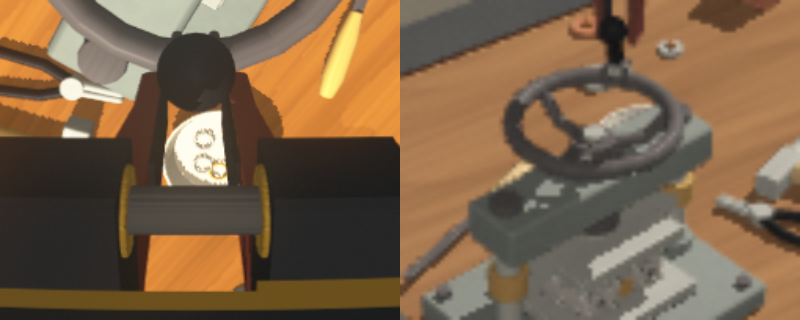

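The wrist crop (left half) shows the ball at (196,72), slipped out on the axis side of the fingers. The side crop (right half) shows the handle nearly upright. I'll fit the ball's centre to find its angle.

```bash
cat > ball.py <<'E'
from h import *
from scipy.optimize import least_squares
def ball(p,d,g,rr=30):
    w=cloud(p,d); B=w[(np.linalg.norm(w-g,axis=2)<rr)&(w[...,2]>g[2]-6)]
    for i in range(3):
        b=least_squares(lambda q:np.linalg.norm(B-q,axis=1)-13,g,loss="soft_l1",f_scale=2).x; B=B[abs(np.linalg.norm(B-b,axis=1)-13)<5]; g=b
    return b,len(B)
E
python3 - <<'E'
from ball import *
c=np.array([514.7,41.2])
z=np.load("w4.npz",allow_pickle=True); p=z["p"].item(); d=z["d"]; w=cloud(p,d)
print(w[226,250:261].round(0)[::5], ray(p,[(255,226)],275))
v,u=np.mgrid[0:384,0:512]
B=w[(np.hypot(v-226,u-255)<18)&(w[...,2]>265)]
b=least_squares(lambda q:np.linalg.norm(B-q,axis=1)-13,[550,-8,275],loss="soft_l1").x
k=abs(np.linalg.norm(B-b,axis=1)-13); print("ball",b,len(B),np.median(k)); o=b[:2]-c
print(np.hypot(*o),np.degrees(np.arctan2(*o[::-1])),"theta",np.degrees(np.arctan2(b[2]-226,66-np.hypot(*o))))
E
python3 st.py
```

```text
[[542.   1. 286.]
 [543.   3. 287.]
 [546.   4. 285.]] [[546.10760901  -0.68420312 275.        ]]
ball [546.0808771   -0.80711927 273.92967716] 999 0.3666632105376362
52.434316218933155 -53.23890395264761 theta 74.19673255406578
t 5.8167 tcp [556.4 -16.3 257.8] azY 36.43 tilt [ 0.0013 -0.0012] r 71.1 phi -54.0 Frad 0.31 Ftan(ccw) 1.22 F [1.17 0.46 1.53] gap 19.9 grip 0.7352517731487751
```

Call:
servo_tool:
  increments:
    - {"rx": 0, "ry": 0, "rz": 0, "dx": 0, "dy": 0, "dz": 0, "grip": 0.045}
    - {"rx": 0, "ry": 0, "rz": 0, "dx": 0, "dy": 0, "dz": 0, "grip": 0.045}
    - {"rx": 0, "ry": 0, "rz": 0, "dx": 0.006, "dy": 0.001, "dz": 0.0026, "grip": 0.045}
    - {"rx": 0, "ry": 0, "rz": 0, "dx": 0.007, "dy": 0, "dz": 0, "grip": 0.045}
    - {"rx": 0, "ry": 0, "rz": 0, "dx": 0.0056, "dy": 0, "dz": 0, "grip": 0.045}

```text
time_s: 6.23
tcp_pos: [544.7, 1.2, 253.9]
orientation: [-1.413, -2.805, 0.001]
contact_force: [0.1, -0.1, -0.0]
finger_gap: 0.509
gripper_force: 0.0
```

Call:
servo_tool:
  increments:
    - {"rx": 0, "ry": 0, "rz": 0, "dx": 0, "dy": 0, "dz": 0, "grip": 0.045}
    - {"rx": 0, "ry": 0, "rz": 0, "dx": 0, "dy": 0, "dz": 0, "grip": 0.045}
    - {"rx": 0, "ry": 0, "rz": 0, "dx": 0, "dy": 0, "dz": 0, "grip": 0.02}
    - {"rx": 0, "ry": 0, "rz": 0, "dx": 0, "dy": 0, "dz": 0, "grip": 0.02}
    - {"rx": 0, "ry": 0, "rz": 0, "dx": 0, "dy": 0, "dz": 0, "grip": 0.02}
  squeeze: 60

```text
time_s: 6.65
tcp_pos: [545.8, -0.0, 254.4]
orientation: [1.415, 2.805, -0.0]
contact_force: [-0.2, 0.1, 0.0]
finger_gap: 0.328
gripper_force: 0.0
```

Call:
servo_tool:
  increments:
    - {"rx": 0, "ry": 0, "rz": 0, "dx": 0, "dy": 0, "dz": 0, "grip": 0.015}
    - {"rx": 0, "ry": 0, "rz": 0, "dx": 0, "dy": 0, "dz": 0, "grip": 0.015}
    - {"rx": 0, "ry": 0, "rz": 0, "dx": 0, "dy": 0, "dz": 0, "grip": 0.015}
    - {"rx": 0, "ry": 0, "rz": 0, "dx": 0, "dy": 0, "dz": 0, "grip": 0.015}
    - {"rx": 0, "ry": 0, "rz": 0, "dx": 0, "dy": 0, "dz": 0, "grip": 0.015}

```text
time_s: 7.07
tcp_pos: [545.7, -0.0, 254.3]
orientation: [1.415, 2.805, -0.0]
contact_force: [0.2, -1.3, 1.2]
finger_gap: 0.272
gripper_force: 60.0
```

```bash
python3 st.py
```

```text
t 7.0667 tcp [545.7  -0.  254.3] azY 36.47 tilt [-0.0001 -0.0003] r 51.6 phi -53.1 Frad 1.11 Ftan(ccw) -0.64 F [ 0.15 -1.27  1.21] gap 23.9 grip 60.00007510185242
```

Call:
servo_tool:
  increments:
    - {"rx": 0, "ry": 0, "rz": 0, "dx": -0.003, "dy": 0, "dz": -0.0008, "grip": 0.015}
    - {"rx": 0, "ry": 0, "rz": 0, "dx": -0.003, "dy": 0, "dz": -0.0006, "grip": 0.015}
    - {"rx": 0, "ry": 0, "rz": 0, "dx": -0.003, "dy": 0, "dz": -0.0004, "grip": 0.015}
    - {"rx": 0, "ry": 0, "rz": 0, "dx": -0.003, "dy": 0, "dz": -0.0003, "grip": 0.015}
    - {"rx": 0, "ry": 0, "rz": 0, "dx": -0.002, "dy": 0, "dz": 0, "grip": 0.015}

```text
time_s: 7.48
tcp_pos: [551.8, -7.9, 255.9]
orientation: [-1.408, -2.802, -0.001]
contact_force: [-8.1, 6.6, 3.0]
finger_gap: 0.273
gripper_force: 60.0
```

Call:
servo_tool:
  increments:
    - {"rx": 0, "ry": 0, "rz": 0, "dx": -0.001, "dy": 0, "dz": 0, "grip": 0.015}
    - {"rx": 0, "ry": 0, "rz": 0, "dx": -0.001, "dy": 0, "dz": 0, "grip": 0.015}
    - {"rx": 0, "ry": 0, "rz": 0, "dx": -0.0005, "dy": 0, "dz": 0, "grip": 0.015}
    - {"rx": 0, "ry": 0, "rz": 0, "dx": 0, "dy": 0, "dz": 0, "grip": 0.015}
    - {"rx": 0, "ry": 0, "rz": 0, "dx": 0, "dy": 0, "dz": 0, "grip": 0.015}

```text
time_s: 7.9
tcp_pos: [553.2, -9.9, 256.0]
orientation: [-1.408, -2.802, -0.001]
contact_force: [-6.7, 6.6, 2.1]
finger_gap: 0.269
gripper_force: 60.0
```

```bash
python3 st.py; python3 - <<'E'
from ball import *
c=np.array([514.7,41.2])
im,d,p=grab("wrist"); w=cloud(p,d); u,v=[int(x) for x in (255,226)]
v,u=np.mgrid[0:384,0:512]
B=w[(np.hypot(v-235,u-255)<26)&(w[...,2]>268)&(w[...,2]<295)&(im.sum(2)<150)]
b=least_squares(lambda q:np.linalg.norm(B-q,axis=1)-13,[553,-11,275],loss="soft_l1").x
k=abs(np.linalg.norm(B-b,axis=1)-13); print("ball",b,len(B),np.median(k)); o=b[:2]-c
print(np.hypot(*o),np.degrees(np.arctan2(*o[::-1])),"theta",np.degrees(np.arctan2(b[2]-226,66-np.hypot(*o))))
cv2.imwrite("pics/w5.png",cv2.resize(im[180:384,130:385],(400,320))[:,:,::-1])
E
python3 st.py
```

```text
t 7.9 tcp [553.2  -9.9 256. ] azY 36.64 tilt [-0.005   0.0034] r 64.0 phi -53.0 Frad -9.28 Ftan(ccw) -1.36 F [-6.67  6.58  2.08] gap 23.7 grip 60.00064551830292
ball [551.96688118  -8.61004311 275.57488475] 901 0.3375079795745979
62.20820546983411 -53.19689649578034 theta 85.62617945866415
t 7.95 tcp [553.2  -9.9 255.9] azY 36.65 tilt [-0.005   0.0033] r 64.0 phi -53.0 Frad -9.98 Ftan(ccw) -1.73 F [-7.39  6.93  2.66] gap 23.9 grip 60.00070631504059
```

View pics/w5.png

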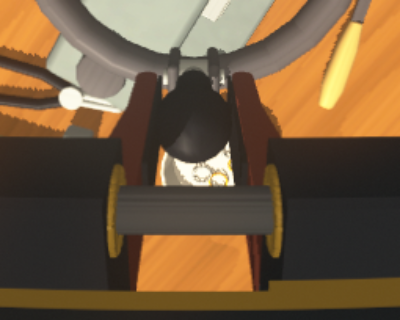

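Call:
servo_tool:
  increments:
    - {"rx": 0, "ry": 0, "rz": 0, "dx": -0.001, "dy": 0, "dz": 0, "grip": 0.015}
    - {"rx": 0, "ry": 0, "rz": 0, "dx": -0.001, "dy": 0, "dz": 0, "grip": 0.015}
    - {"rx": 0, "ry": 0, "rz": 0, "dx": -0.001, "dy": 0, "dz": 0, "grip": 0.015}
    - {"rx": 0, "ry": 0, "rz": 0, "dx": 0, "dy": 0, "dz": 0, "grip": 0.015}
    - {"rx": 0, "ry": 0, "rz": 0, "dx": 0, "dy": 0, "dz": 0, "grip": 0.015}

```text
time_s: 8.37
tcp_pos: [555.1, -12.5, 256.0]
orientation: [-1.408, -2.802, -0.001]
contact_force: [-6.9, 5.8, 3.0]
finger_gap: 0.27
gripper_force: 60.0
```

```bash
cat > wb.py <<'E'
from ball import *
c=np.array([514.7,41.2])
im,d,p=grab("wrist"); w=cloud(p,d)
v,u=np.mgrid[0:384,0:512]
B=w[(np.hypot(v-235,u-255)<26)&(w[...,2]>268)&(w[...,2]<295)&(im.sum(2)<150)]
b=least_squares(lambda q:np.linalg.norm(B-q,axis=1)-13,B.mean(0)-[0,0,10],loss="soft_l1").x
k=abs(np.linalg.norm(B-b,axis=1)-13); o=b[:2]-c
print("ball",b.round(1),len(B),np.median(k).round(2),"r",np.hypot(*o).round(1),"az",np.degrees(np.arctan2(*o[::-1])).round(1))
E
python3 st.py; python3 wb.py
```

```text
t 8.3667 tcp [555.1 -12.5 256. ] azY 36.63 tilt [-0.0048  0.0032] r 67.2 phi -53.0 Frad -8.8 Ftan(ccw) -2.02 F [-6.91  5.82  2.95] gap 23.8 grip 60.00062942504883
ball [553.2 -10.3 275.7] 931 0.3 r 64.3 az -53.2
```

Call:
servo_tool:
  increments:
    - {"rx": 0, "ry": 0, "rz": 0, "dx": -0.001, "dy": 0, "dz": 0, "grip": 0.015}
    - {"rx": 0, "ry": 0, "rz": 0, "dx": -0.001, "dy": 0, "dz": 0, "grip": 0.015}
    - {"rx": 0, "ry": 0, "rz": 0, "dx": -0.001, "dy": 0, "dz": 0, "grip": 0.015}
    - {"rx": 0, "ry": 0, "rz": 0, "dx": 0, "dy": 0, "dz": 0, "grip": 0.015}
    - {"rx": 0, "ry": 0, "rz": 0, "dx": 0, "dy": 0, "dz": 0, "grip": 0.015}

```text
time_s: 8.83
tcp_pos: [557.0, -15.0, 255.9]
orientation: [-1.408, -2.802, -0.001]
contact_force: [-7.5, 6.0, 1.5]
finger_gap: 0.271
gripper_force: 60.0
```

```bash
python3 st.py; python3 wb.py
```

```text
t 8.8333 tcp [557.  -15.  255.9] azY 36.63 tilt [-0.0047  0.0031] r 70.3 phi -53.0 Frad -9.33 Ftan(ccw) -2.41 F [-7.53  6.01  1.52] gap 23.9 grip 60.000277161598206
ball [554.3 -11.9 275.8] 989 0.32 r 66.2 az -53.3
```

The ball is now at r=66.2, z=275.8, so the handle is upright. The pads have crept outward along it, so I'll recentre the grip.

Call:
servo_tool:
  increments:
    - {"rx": 0, "ry": 0, "rz": 0, "dx": 0, "dy": 0, "dz": 0, "grip": 0.04}
    - {"rx": 0, "ry": 0, "rz": 0, "dx": 0.003, "dy": 0, "dz": 0, "grip": 0.04}
    - {"rx": 0, "ry": 0, "rz": 0, "dx": 0.004, "dy": 0, "dz": 0, "grip": 0.04}
    - {"rx": 0, "ry": 0, "rz": 0, "dx": 0, "dy": 0, "dz": 0, "grip": 0.04}
    - {"rx": 0, "ry": 0, "rz": 0, "dx": 0, "dy": 0, "dz": 0, "grip": 0.04}

```text
time_s: 9.3
tcp_pos: [555.0, -12.1, 256.7]
orientation: [1.414, 2.805, 0.0]
contact_force: [0.1, 0.6, 0.5]
finger_gap: 0.455
gripper_force: 0.0
```

```bash
python3 st.py; python3 wb.py; python3 -c "
from h import *
print(np.round(pose()[2]['q'],2))"
```

```text
t 9.3 tcp [555.  -12.1 256.7] azY 36.51 tilt [ 0.0007 -0.0001] r 66.9 phi -52.9 Frad -0.41 Ftan(ccw) 0.47 F [0.13 0.61 0.48] gap 40.1 grip 0.0
ball [554.3 -12.1 276.2] 500 0.22 r 66.4 az -53.4
[ 0.41  0.31 -0.61  1.77  0.2   1.12  0.37]
```

Call:
servo_tool:
  increments:
    - {"rx": 0, "ry": 0, "rz": 0, "dx": 0, "dy": 0, "dz": 0, "grip": 0.018}
    - {"rx": 0, "ry": 0, "rz": 0, "dx": 0, "dy": 0, "dz": 0, "grip": 0.018}
    - {"rx": 0, "ry": 0, "rz": 0, "dx": 0, "dy": 0, "dz": 0, "grip": 0.018}
    - {"rx": 0, "ry": 0, "rz": 0, "dx": 0, "dy": 0, "dz": 0, "grip": 0.018}
    - {"rx": 0, "ry": 0, "rz": 0, "dx": 0, "dy": 0, "dz": 0, "grip": 0.018}
  squeeze: 40

```text
time_s: 9.77
tcp_pos: [554.9, -12.4, 256.5]
orientation: [1.414, 2.805, -0.0]
contact_force: [0.2, -0.7, 0.7]
finger_gap: 0.277
gripper_force: 40.0
```

Call:
servo_tool:
  increments:
    - {"rx": 0, "ry": 0, "rz": 2, "dx": 0, "dy": -0.0023, "dz": 0, "grip": 0.018}
    - {"rx": 0, "ry": 0, "rz": 4, "dx": 0.0002, "dy": -0.0046, "dz": 0, "grip": 0.018}
    - {"rx": 0, "ry": 0, "rz": 6, "dx": 0.0004, "dy": -0.007, "dz": 0, "grip": 0.018}
    - {"rx": 0, "ry": 0, "rz": 6, "dx": 0.0004, "dy": -0.007, "dz": 0, "grip": 0.018}
    - {"rx": 0, "ry": 0, "rz": 6, "dx": 0.0004, "dy": -0.007, "dz": 0, "grip": 0.018}

```text
time_s: 10.18
tcp_pos: [531.0, -23.6, 256.6]
orientation: [1.972, 2.443, 0.005]
contact_force: [5.1, -0.4, -4.6]
finger_gap: 0.279
gripper_force: 40.0
```

```bash
python3 st.py;  python3 -c "
from h import *
print(np.round(pose()[2]['q'],2))"
```

```text
t 10.1833 tcp [531.  -23.6 256.6] azY 12.19 tilt [0.0037 0.0008] r 66.9 phi -75.9 Frad 1.64 Ftan(ccw) 4.82 F [ 5.08 -0.41 -4.62] gap 24.6 grip 39.99568283557892
[ 0.39  0.25 -0.55  1.83  0.15  1.09  0.  ]
```

Call:
servo_tool:
  increments:
    - {"rx": 0, "ry": 0, "rz": 6, "dx": 0.0004, "dy": -0.007, "dz": 0, "grip": 0.018}
    - {"rx": 0, "ry": 0, "rz": 6, "dx": 0.0004, "dy": -0.007, "dz": 0, "grip": 0.018}
    - {"rx": 0, "ry": 0, "rz": 6, "dx": 0.0004, "dy": -0.007, "dz": 0, "grip": 0.018}
    - {"rx": 0, "ry": 0, "rz": 6, "dx": 0.0004, "dy": -0.007, "dz": 0, "grip": 0.018}
    - {"rx": 0, "ry": 0, "rz": 6, "dx": 0.0004, "dy": -0.007, "dz": 0, "grip": 0.018}

```text
time_s: 10.6
tcp_pos: [496.0, -22.8, 256.6]
orientation: [2.537, 1.848, 0.003]
contact_force: [5.8, -2.2, -3.4]
finger_gap: 0.275
gripper_force: 40.0
```

Call:
servo_tool:
  increments:
    - {"rx": 0, "ry": 0, "rz": 6, "dx": 0.0004, "dy": -0.007, "dz": 0, "grip": 0.018}
    - {"rx": 0, "ry": 0, "rz": 6, "dx": 0.0004, "dy": -0.007, "dz": 0, "grip": 0.018}
    - {"rx": 0, "ry": 0, "rz": 6, "dx": 0.0004, "dy": -0.007, "dz": 0, "grip": 0.018}
    - {"rx": 0, "ry": 0, "rz": 6, "dx": 0.0004, "dy": -0.007, "dz": 0, "grip": 0.018}
    - {"rx": 0, "ry": 0, "rz": 6, "dx": 0.0004, "dy": -0.007, "dz": 0, "grip": 0.018}

```text
time_s: 11.02
tcp_pos: [466.5, -4.4, 256.5]
orientation: [2.93, 1.128, 0.003]
contact_force: [4.4, -3.5, -2.6]
finger_gap: 0.276
gripper_force: 40.0
```

```bash
cat >> st.py <<'E'
print("q",np.round(s["q"],2))
E
python3 st.py
```

```text
t 11.0167 tcp [466.5  -4.4 256.5] azY -47.87 tilt [ 0.0024 -0.0015] r 66.3 phi -136.6 Frad -0.76 Ftan(ccw) 5.56 F [ 4.37 -3.52 -2.59] gap 24.3 grip 39.99563813209534
q [ 0.29  0.12 -0.45  1.97  0.06  1.06 -1.02]
```

Call:
servo_tool:
  increments:
    - {"rx": 0, "ry": 0, "rz": 6, "dx": 0.0004, "dy": -0.007, "dz": 0, "grip": 0.018}
    - {"rx": 0, "ry": 0, "rz": 6, "dx": 0.0004, "dy": -0.007, "dz": 0, "grip": 0.018}
    - {"rx": 0, "ry": 0, "rz": 6, "dx": 0.0004, "dy": -0.007, "dz": 0, "grip": 0.018}
    - {"rx": 0, "ry": 0, "rz": 6, "dx": 0.0004, "dy": -0.007, "dz": 0, "grip": 0.018}
    - {"rx": 0, "ry": 0, "rz": 6, "dx": 0.0004, "dy": -0.007, "dz": 0, "grip": 0.018}

```text
time_s: 11.43
tcp_pos: [450.4, 26.2, 256.5]
orientation: [3.122, 0.331, 0.002]
contact_force: [2.5, -4.9, -1.7]
finger_gap: 0.276
gripper_force: 40.0
```

Call:
servo_tool:
  increments:
    - {"rx": 0, "ry": 0, "rz": 6, "dx": 0.0004, "dy": -0.007, "dz": 0, "grip": 0.018}
    - {"rx": 0, "ry": 0, "rz": 6, "dx": 0.0004, "dy": -0.007, "dz": 0, "grip": 0.018}
    - {"rx": 0, "ry": 0, "rz": 6, "dx": 0.0004, "dy": -0.007, "dz": 0, "grip": 0.018}
    - {"rx": 0, "ry": 0, "rz": 6, "dx": 0.0004, "dy": -0.007, "dz": 0, "grip": 0.018}
    - {"rx": 0, "ry": 0, "rz": 6, "dx": 0.0004, "dy": -0.007, "dz": 0, "grip": 0.018}

```text
time_s: 11.85
tcp_pos: [451.9, 60.6, 256.4]
orientation: [3.101, -0.488, 0.001]
contact_force: [0.5, -5.2, 0.0]
finger_gap: 0.278
gripper_force: 40.0
```

```bash
python3 st.py
```

```text
t 11.85 tcp [451.9  60.6 256.4] azY -107.89 tilt [ 0.0004 -0.0027] r 65.8 phi 162.9 Frad -2.02 Ftan(ccw) 4.78 F [ 0.52 -5.16  0.01] gap 24.5 grip 39.996267557144165
q [ 0.14  0.11 -0.44  1.99  0.05  1.06 -2.21]
```

Call:
servo_tool:
  increments:
    - {"rx": 0, "ry": 0, "rz": -3, "dx": 0, "dy": 0, "dz": 0, "grip": 0.018}
    - {"rx": 0, "ry": 0, "rz": -7, "dx": 0, "dy": 0, "dz": 0, "grip": 0.018}
    - {"rx": 0, "ry": 0, "rz": -7, "dx": 0, "dy": 0, "dz": 0, "grip": 0.018}
    - {"rx": 0, "ry": 0, "rz": -7, "dx": 0, "dy": 0, "dz": 0, "grip": 0.018}
    - {"rx": 0, "ry": 0, "rz": -7, "dx": 0, "dy": 0, "dz": 0, "grip": 0.018}

```text
time_s: 12.27
tcp_pos: [452.4, 61.8, 256.5]
orientation: [3.118, 0.378, 0.002]
contact_force: [2.1, -2.5, -2.1]
finger_gap: 0.275
gripper_force: 40.0
```

Call:
servo_tool:
  increments:
    - {"rx": 0, "ry": 0, "rz": -7, "dx": 0, "dy": 0, "dz": 0, "grip": 0.018}
    - {"rx": 0, "ry": 0, "rz": -7, "dx": 0, "dy": 0, "dz": 0, "grip": 0.018}
    - {"rx": 0, "ry": 0, "rz": -7, "dx": 0, "dy": 0, "dz": 0, "grip": 0.018}
    - {"rx": 0, "ry": 0, "rz": -7, "dx": 0, "dy": 0, "dz": 0, "grip": 0.018}
    - {"rx": 0, "ry": 0, "rz": -7, "dx": 0, "dy": 0, "dz": 0, "grip": 0.018}

```text
time_s: 12.68
tcp_pos: [452.5, 61.8, 256.5]
orientation: [2.86, 1.298, 0.002]
contact_force: [3.0, -1.7, -2.7]
finger_gap: 0.278
gripper_force: 40.0
```

```bash
python3 st.py
```

```text
t 12.6833 tcp [452.5  61.8 256.5] azY -41.19 tilt [ 0.0018 -0.0004] r 65.5 phi 161.7 Frad -3.43 Ftan(ccw) 0.66 F [ 3.05 -1.7  -2.72] gap 24.5 grip 39.99822556972504
q [ 0.22  0.11 -0.52  1.99  0.07  1.06 -1.05]
```

Call:
servo_tool:
  increments:
    - {"rx": 0, "ry": 0, "rz": -7.1, "dx": 0, "dy": 0, "dz": 0, "grip": 0.018}
    - {"rx": 0, "ry": 0, "rz": -7.1, "dx": 0, "dy": 0, "dz": 0, "grip": 0.018}
    - {"rx": 0, "ry": 0, "rz": -7.1, "dx": 0, "dy": 0, "dz": 0, "grip": 0.018}
    - {"rx": 0, "ry": 0, "rz": -7.1, "dx": 0, "dy": 0, "dz": 0, "grip": 0.018}
    - {"rx": 0, "ry": 0, "rz": -7.1, "dx": 0, "dy": 0, "dz": 0, "grip": 0.018}

```text
time_s: 13.1
tcp_pos: [452.5, 61.8, 256.5]
orientation: [2.328, 2.108, 0.002]
contact_force: [3.5, -1.2, -2.8]
finger_gap: 0.276
gripper_force: 40.0
```

Call:
servo_tool:
  increments:
    - {"rx": 0, "ry": 0, "rz": -7.1, "dx": 0, "dy": 0, "dz": 0, "grip": 0.018}
    - {"rx": 0, "ry": 0, "rz": -7.1, "dx": 0, "dy": 0, "dz": 0, "grip": 0.018}
    - {"rx": 0, "ry": 0, "rz": -7.1, "dx": 0, "dy": 0, "dz": 0, "grip": 0.018}
    - {"rx": 0, "ry": 0, "rz": -7.1, "dx": 0, "dy": 0, "dz": 0, "grip": 0.018}
    - {"rx": 0, "ry": 0, "rz": -7.1, "dx": 0, "dy": 0, "dz": 0, "grip": 0.018}

```text
time_s: 13.52
tcp_pos: [452.6, 61.8, 256.5]
orientation: [1.574, 2.716, 0.001]
contact_force: [4.2, -1.5, -2.7]
finger_gap: 0.275
gripper_force: 40.0
```

Call:
servo_tool:
  increments:
    - {"rx": 0, "ry": 0, "rz": -7.1, "dx": 0, "dy": 0, "dz": 0, "grip": 0.018}
    - {"rx": 0, "ry": 0, "rz": -7.1, "dx": 0, "dy": 0, "dz": 0, "grip": 0.018}
    - {"rx": 0, "ry": 0, "rz": -7.1, "dx": 0, "dy": 0, "dz": 0, "grip": 0.018}
    - {"rx": 0, "ry": 0, "rz": -7.1, "dx": 0, "dy": 0, "dz": 0, "grip": 0.018}
    - {"rx": 0, "ry": 0, "rz": -7.1, "dx": 0, "dy": 0, "dz": 0, "grip": 0.018}

```text
time_s: 13.93
tcp_pos: [452.6, 61.9, 256.5]
orientation: [0.671, 3.067, 0.001]
contact_force: [4.7, -0.9, -2.5]
finger_gap: 0.276
gripper_force: 40.0
```

```bash
python3 st.py
```

```text
t 13.9333 tcp [452.6  61.9 256.5] azY 65.32 tilt [ 0.0021 -0.0001] r 65.5 phi 161.6 Frad -4.78 Ftan(ccw) -0.68 F [ 4.75 -0.87 -2.47] gap 24.3 grip 39.997918009757996
q [ 0.36  0.13 -0.68  1.98  0.1   1.06  0.78]
```

Call:
servo_tool:
  increments:
    - {"rx": 0, "ry": 0, "rz": 4.8, "dx": 0.0002, "dy": 0.007, "dz": 0, "grip": 0.018}
    - {"rx": 0, "ry": 0, "rz": 4.8, "dx": 0, "dy": 0.007, "dz": 0, "grip": 0.018}
    - {"rx": 0, "ry": 0, "rz": 4.8, "dx": -0.0001, "dy": 0.007, "dz": 0, "grip": 0.018}
    - {"rx": 0, "ry": 0, "rz": 4.8, "dx": -0.0003, "dy": 0.007, "dz": 0, "grip": 0.018}
    - {"rx": 0, "ry": 0, "rz": 4.8, "dx": -0.0005, "dy": 0.007, "dz": 0, "grip": 0.018}

```text
time_s: 14.35
tcp_pos: [471.0, 89.4, 256.4]
orientation: [-1.31, -2.854, 0.005]
contact_force: [-4.4, -4.0, 4.6]
finger_gap: 0.272
gripper_force: 40.0
```

```bash
python3 st.py
```

```text
t 14.35 tcp [471.   89.4 256.4] azY 40.71 tilt [-0.0022 -0.0023] r 65.0 phi 132.2 Frad 0.02 Ftan(ccw) 5.93 F [-4.41 -3.96  4.59] gap 24.0 grip 39.99827563762665
q [ 0.27  0.18 -0.65  1.93  0.12  1.08  0.28]
```

Call:
servo_tool:
  increments:
    - {"rx": 0, "ry": 0, "rz": 5, "dx": -0.0001, "dy": 0.0058, "dz": 0, "grip": 0.018}
    - {"rx": 0, "ry": 0, "rz": 5, "dx": -0.0001, "dy": 0.0058, "dz": 0, "grip": 0.018}
    - {"rx": 0, "ry": 0, "rz": 5, "dx": -0.0001, "dy": 0.0058, "dz": 0, "grip": 0.018}
    - {"rx": 0, "ry": 0, "rz": 5, "dx": -0.0001, "dy": 0.0058, "dz": 0, "grip": 0.018}
    - {"rx": 0, "ry": 0, "rz": 5, "dx": -0.0001, "dy": 0.0058, "dz": 0, "grip": 0.018}

```text
time_s: 14.77
tcp_pos: [496.0, 103.7, 256.4]
orientation: [-1.897, -2.504, 0.005]
contact_force: [-3.9, -4.0, 5.0]
finger_gap: 0.278
gripper_force: 40.0
```

```bash
python3 st.py
```

```text
t 14.7667 tcp [496.  103.7 256.4] azY 15.71 tilt [-0.0024 -0.0023] r 65.2 phi 106.7 Frad -2.76 Ftan(ccw) 4.84 F [-3.85 -4.03  5.02] gap 24.5 grip 39.99853312969208
q [ 0.19  0.22 -0.59  1.88  0.14  1.09 -0.19]
```

Call:
servo_tool:
  increments:
    - {"rx": 0, "ry": 0, "rz": 6, "dx": -0.0004, "dy": 0.0069, "dz": 0, "grip": 0.018}
    - {"rx": 0, "ry": 0, "rz": 6, "dx": -0.0004, "dy": 0.0069, "dz": 0, "grip": 0.018}
    - {"rx": 0, "ry": 0, "rz": 6, "dx": -0.0004, "dy": 0.0069, "dz": 0, "grip": 0.018}
    - {"rx": 0, "ry": 0, "rz": 6, "dx": -0.0004, "dy": 0.0069, "dz": 0, "grip": 0.018}
    - {"rx": 0, "ry": 0, "rz": 6, "dx": -0.0004, "dy": 0.0069, "dz": 0, "grip": 0.018}

```text
time_s: 15.18
tcp_pos: [529.8, 104.9, 256.4]
orientation: [-2.48, -1.927, 0.005]
contact_force: [-5.2, -2.0, 4.8]
finger_gap: 0.273
gripper_force: 40.0
```

```bash
python3 st.py
```

```text
t 15.1833 tcp [529.8 104.9 256.4] azY -14.3 tilt [-0.003  -0.0012] r 65.5 phi 76.6 Frad -3.13 Ftan(ccw) 4.59 F [-5.19 -1.98  4.81] gap 24.1 grip 39.99756395816803
q [ 0.11  0.27 -0.51  1.81  0.14  1.1  -0.69]
```

Call:
servo_tool:
  increments:
    - {"rx": 0, "ry": 0, "rz": 6, "dx": -0.0005, "dy": 0.0069, "dz": 0, "grip": 0.018}
    - {"rx": 0, "ry": 0, "rz": 6, "dx": -0.0005, "dy": 0.0069, "dz": 0, "grip": 0.018}
    - {"rx": 0, "ry": 0, "rz": 6, "dx": -0.0005, "dy": 0.0069, "dz": 0, "grip": 0.018}
    - {"rx": 0, "ry": 0, "rz": 6, "dx": -0.0005, "dy": 0.0069, "dz": 0, "grip": 0.018}
    - {"rx": 0, "ry": 0, "rz": 6, "dx": -0.0005, "dy": 0.0069, "dz": 0, "grip": 0.018}

```text
time_s: 15.6
tcp_pos: [559.5, 89.4, 256.4]
orientation: [-2.892, -1.221, 0.003]
contact_force: [-4.3, 2.4, 2.9]
finger_gap: 0.279
gripper_force: 40.0
```

```bash
python3 st.py
```

```text
t 15.6 tcp [559.5  89.4 256.4] azY -44.22 tilt [-0.0025  0.0013] r 65.8 phi 47.1 Frad -1.2 Ftan(ccw) 4.8 F [-4.34  2.38  2.94] gap 24.6 grip 39.99722421169281
q [ 0.06  0.3  -0.41  1.76  0.13  1.11 -1.16]
```

Call:
servo_tool:
  increments:
    - {"rx": 0, "ry": 0, "rz": 6, "dx": -0.0004, "dy": 0.0069, "dz": 0, "grip": 0.018}
    - {"rx": 0, "ry": 0, "rz": 6, "dx": -0.0004, "dy": 0.0069, "dz": 0, "grip": 0.018}
    - {"rx": 0, "ry": 0, "rz": 6, "dx": -0.0004, "dy": 0.0069, "dz": 0, "grip": 0.018}
    - {"rx": 0, "ry": 0, "rz": 6, "dx": -0.0004, "dy": 0.0069, "dz": 0, "grip": 0.018}
    - {"rx": 0, "ry": 0, "rz": 6, "dx": -0.0004, "dy": 0.0069, "dz": 0, "grip": 0.018}

```text
time_s: 16.02
tcp_pos: [577.7, 61.1, 256.5]
orientation: [-3.109, -0.432, -0.0]
contact_force: [-1.1, 5.2, -0.0]
finger_gap: 0.276
gripper_force: 40.0
```

```bash
python3 st.py
```

```text
t 16.0167 tcp [577.7  61.1 256.5] azY -74.17 tilt [-0.0004  0.0031] r 66.1 phi 17.5 Frad 0.48 Ftan(ccw) 5.3 F [-1.14  5.2  -0.01] gap 24.3 grip 39.99694526195526
q [ 0.03  0.31 -0.3   1.73  0.1   1.11 -1.59]
```

Call:
servo_tool:
  increments:
    - {"rx": 0, "ry": 0, "rz": 6, "dx": -0.0002, "dy": 0.0069, "dz": 0, "grip": 0.018}
    - {"rx": 0, "ry": 0, "rz": 6, "dx": -0.0002, "dy": 0.0069, "dz": 0, "grip": 0.018}
    - {"rx": 0, "ry": 0, "rz": 6, "dx": -0.0002, "dy": 0.0069, "dz": 0, "grip": 0.018}
    - {"rx": 0, "ry": 0, "rz": 6, "dx": -0.0003, "dy": 0.0069, "dz": 0, "grip": 0.018}
    - {"rx": 0, "ry": 0, "rz": 6, "dx": -0.0003, "dy": 0.0069, "dz": 0, "grip": 0.018}

```text
time_s: 16.43
tcp_pos: [579.7, 27.0, 256.5]
orientation: [-3.114, 0.387, -0.001]
contact_force: [2.3, 5.3, -1.3]
finger_gap: 0.275
gripper_force: 40.0
```

```bash
python3 st.py
```

```text
t 16.4333 tcp [579.7  27.  256.5] azY -104.18 tilt [0.0012 0.0032] r 66.5 phi -12.3 Frad 1.12 Ftan(ccw) 5.71 F [ 2.31  5.34 -1.34] gap 24.2 grip 39.996070861816406
q [ 0.01  0.3  -0.2   1.74  0.06  1.11 -2.03]
```

Call:
servo_tool:
  increments:
    - {"rx": 0, "ry": 0, "rz": 5, "dx": 0.0002, "dy": 0.0058, "dz": 0, "grip": 0.018}
    - {"rx": 0, "ry": 0, "rz": 5, "dx": 0.0001, "dy": 0.0058, "dz": 0, "grip": 0.018}
    - {"rx": 0, "ry": 0, "rz": 5, "dx": 0, "dy": 0.0058, "dz": 0, "grip": 0.018}
    - {"rx": 0, "ry": 0, "rz": 5, "dx": -0.0001, "dy": 0.0058, "dz": 0, "grip": 0.018}
    - {"rx": 0, "ry": 0, "rz": 5, "dx": -0.0002, "dy": 0.0058, "dz": 0, "grip": 0.018}

```text
time_s: 16.85
tcp_pos: [567.9, 0.9, 256.5]
orientation: [-2.957, 1.051, -0.0]
contact_force: [2.1, 5.1, -0.8]
finger_gap: 0.278
gripper_force: 40.0
```

```bash
python3 st.py
```

```text
t 16.85 tcp [567.9   0.9 256.5] azY -129.13 tilt [0.0013 0.0031] r 66.8 phi -37.2 Frad -1.42 Ftan(ccw) 5.36 F [ 2.1   5.13 -0.78] gap 24.5 grip 39.99714195728302
q [-0.01  0.27 -0.12  1.77  0.03  1.1  -2.4 ]
```

Call:
servo_tool:
  increments:
    - {"rx": 0, "ry": 0, "rz": -7.1, "dx": 0, "dy": 0, "dz": 0, "grip": 0.018}
    - {"rx": 0, "ry": 0, "rz": -7.1, "dx": 0, "dy": 0, "dz": 0, "grip": 0.018}
    - {"rx": 0, "ry": 0, "rz": -7.1, "dx": 0, "dy": 0, "dz": 0, "grip": 0.018}
    - {"rx": 0, "ry": 0, "rz": -7.1, "dx": 0, "dy": 0, "dz": 0, "grip": 0.018}
    - {"rx": 0, "ry": 0, "rz": -7.1, "dx": 0, "dy": 0, "dz": 0, "grip": 0.018}

```text
time_s: 17.27
tcp_pos: [567.1, -0.4, 256.5]
orientation: [-3.139, 0.085, 0.001]
contact_force: [-1.3, 2.0, 0.8]
finger_gap: 0.275
gripper_force: 40.0
```

Call:
servo_tool:
  increments:
    - {"rx": 0, "ry": 0, "rz": -7.1, "dx": 0, "dy": 0, "dz": 0, "grip": 0.018}
    - {"rx": 0, "ry": 0, "rz": -7.1, "dx": 0, "dy": 0, "dz": 0, "grip": 0.018}
    - {"rx": 0, "ry": 0, "rz": -7.1, "dx": 0, "dy": 0, "dz": 0, "grip": 0.018}
    - {"rx": 0, "ry": 0, "rz": -7.1, "dx": 0, "dy": 0, "dz": 0, "grip": 0.018}
    - {"rx": 0, "ry": 0, "rz": -7.1, "dx": 0, "dy": 0, "dz": 0, "grip": 0.018}

```text
time_s: 17.68
tcp_pos: [567.1, -0.4, 256.5]
orientation: [-3.015, -0.876, 0.0]
contact_force: [-2.5, 1.8, 1.5]
finger_gap: 0.279
gripper_force: 40.0
```

Call:
servo_tool:
  increments:
    - {"rx": 0, "ry": 0, "rz": -7.1, "dx": 0, "dy": 0, "dz": 0, "grip": 0.018}
    - {"rx": 0, "ry": 0, "rz": -7.1, "dx": 0, "dy": 0, "dz": 0, "grip": 0.018}
    - {"rx": 0, "ry": 0, "rz": -7.1, "dx": 0, "dy": 0, "dz": 0, "grip": 0.018}
    - {"rx": 0, "ry": 0, "rz": -7.1, "dx": 0, "dy": 0, "dz": 0, "grip": 0.018}
    - {"rx": 0, "ry": 0, "rz": -7.1, "dx": 0, "dy": 0, "dz": 0, "grip": 0.018}

```text
time_s: 18.1
tcp_pos: [567.2, -0.5, 256.5]
orientation: [-2.605, -1.754, -0.001]
contact_force: [-2.1, 1.9, -0.3]
finger_gap: 0.276
gripper_force: 40.0
```

Call:
servo_tool:
  increments:
    - {"rx": 0, "ry": 0, "rz": -7.1, "dx": 0, "dy": 0, "dz": 0, "grip": 0.018}
    - {"rx": 0, "ry": 0, "rz": -7.1, "dx": 0, "dy": 0, "dz": 0, "grip": 0.018}
    - {"rx": 0, "ry": 0, "rz": -7.1, "dx": 0, "dy": 0, "dz": 0, "grip": 0.018}
    - {"rx": 0, "ry": 0, "rz": -7.1, "dx": 0, "dy": 0, "dz": 0, "grip": 0.018}
    - {"rx": 0, "ry": 0, "rz": -7.1, "dx": 0, "dy": 0, "dz": 0, "grip": 0.018}

```text
time_s: 18.52
tcp_pos: [567.3, -0.5, 256.5]
orientation: [-1.947, -2.465, -0.001]
contact_force: [-0.7, 2.0, 0.9]
finger_gap: 0.278
gripper_force: 40.0
```

Call:
servo_tool:
  increments:
    - {"rx": 0, "ry": 0, "rz": -7.1, "dx": 0, "dy": 0, "dz": 0, "grip": 0.018}
    - {"rx": 0, "ry": 0, "rz": -7.1, "dx": 0, "dy": 0, "dz": 0, "grip": 0.018}
    - {"rx": 0, "ry": 0, "rz": -7.1, "dx": 0, "dy": 0, "dz": 0, "grip": 0.018}
    - {"rx": 0, "ry": 0, "rz": -7.1, "dx": 0, "dy": 0, "dz": 0, "grip": 0.018}
    - {"rx": 0, "ry": 0, "rz": -7.1, "dx": 0, "dy": 0, "dz": 0, "grip": 0.018}

```text
time_s: 18.93
tcp_pos: [567.4, -0.4, 256.5]
orientation: [-1.103, -2.941, -0.002]
contact_force: [1.1, 3.2, 0.6]
finger_gap: 0.276
gripper_force: 40.0
```

```bash
python3 st.py
```

```text
t 18.9333 tcp [ 5.674e+02 -4.000e-01  2.565e+02] azY 48.9 tilt [-0.0001  0.0015] r 67.1 phi -38.3 Frad -1.1 Ftan(ccw) 3.22 F [1.14 3.21 0.6 ] gap 24.3 grip 39.99872267246246
q [ 0.39  0.33 -0.63  1.75  0.21  1.13  0.56]
```

Call:
servo_tool:
  increments:
    - {"rx": 0, "ry": 0, "rz": 5.5, "dx": 0, "dy": -0.0069, "dz": 0, "grip": 0.018}
    - {"rx": 0, "ry": 0, "rz": 5.5, "dx": 0.0001, "dy": -0.0069, "dz": 0, "grip": 0.018}
    - {"rx": 0, "ry": 0, "rz": 5.5, "dx": 0.0002, "dy": -0.0069, "dz": 0, "grip": 0.018}
    - {"rx": 0, "ry": 0, "rz": 5.5, "dx": 0.0003, "dy": -0.0069, "dz": 0, "grip": 0.018}
    - {"rx": 0, "ry": 0, "rz": 5.5, "dx": 0.0004, "dy": -0.0069, "dz": 0, "grip": 0.018}

```text
time_s: 19.35
tcp_pos: [541.0, -20.5, 256.5]
orientation: [1.784, 2.584, 0.006]
contact_force: [4.6, 2.4, -3.6]
finger_gap: 0.279
gripper_force: 40.0
```

```bash
python3 st.py
```

```text
t 19.35 tcp [541.  -20.5 256.5] azY 20.78 tilt [0.0031 0.0021] r 67.0 phi -66.9 Frad -0.39 Ftan(ccw) 5.12 F [ 4.56  2.36 -3.57] gap 24.5 grip 39.99627649784088
q [ 0.38  0.27 -0.54  1.81  0.15  1.1   0.14]
```

Call:
servo_tool:
  increments:
    - {"rx": 0, "ry": 0, "rz": 6, "dx": 0.0002, "dy": -0.0069, "dz": 0, "grip": 0.018}
    - {"rx": 0, "ry": 0, "rz": 6, "dx": 0.0002, "dy": -0.0069, "dz": 0, "grip": 0.018}
    - {"rx": 0, "ry": 0, "rz": 6, "dx": 0.0003, "dy": -0.0069, "dz": 0, "grip": 0.018}
    - {"rx": 0, "ry": 0, "rz": 6, "dx": 0.0003, "dy": -0.0069, "dz": 0, "grip": 0.018}
    - {"rx": 0, "ry": 0, "rz": 6, "dx": 0.0003, "dy": -0.0069, "dz": 0, "grip": 0.018}

```text
time_s: 19.77
tcp_pos: [508.2, -25.4, 256.6]
orientation: [2.392, 2.032, 0.008]
contact_force: [9.4, -0.0, -7.8]
finger_gap: 0.276
gripper_force: 40.0
```

```bash
python3 st.py
```

```text
t 19.7667 tcp [508.2 -25.4 256.6] azY -9.29 tilt [0.0058 0.001 ] r 66.9 phi -95.6 Frad -0.87 Ftan(ccw) 9.32 F [ 9.36 -0.03 -7.79] gap 24.3 grip 39.995176792144775
q [ 0.34  0.2  -0.47  1.88  0.1   1.07 -0.33]
```

Call:
servo_tool:
  increments:
    - {"rx": 0, "ry": 0, "rz": 0.4, "dx": 0, "dy": -0.0004, "dz": 0, "grip": 0.018}
    - {"rx": 0, "ry": 0, "rz": 0.4, "dx": 0, "dy": -0.0004, "dz": 0, "grip": 0.018}
    - {"rx": 0, "ry": 0, "rz": 0.4, "dx": 0, "dy": -0.0004, "dz": 0, "grip": 0.018}
    - {"rx": 0, "ry": 0, "rz": 0.4, "dx": 0, "dy": -0.0004, "dz": 0, "grip": 0.018}
    - {"rx": 0, "ry": 0, "rz": 0.4, "dx": 0, "dy": -0.0004, "dz": 0, "grip": 0.018}

```text
time_s: 20.18
tcp_pos: [506.6, -25.2, 256.6]
orientation: [2.422, 1.996, 0.008]
contact_force: [10.1, 0.0, -7.5]
finger_gap: 0.276
gripper_force: 40.0
```

```bash
python3 st.py
```

```text
t 20.1833 tcp [506.6 -25.2 256.6] azY -11.01 tilt [0.0059 0.0007] r 66.9 phi -97.0 Frad -1.26 Ftan(ccw) 10.06 F [10.13  0.03 -7.54] gap 24.3 grip 39.99854385852814
q [ 0.34  0.2  -0.47  1.89  0.1   1.07 -0.36]
```

The push reads 10.06 N on a slow move, so the mould is gripped at roughly 160 N. I'll ease the push off, align the tool with the handle's plane, and tighten the grip for folding.

Call:
servo_tool:
  increments:
    - {"rx": 0, "ry": 0, "rz": -1, "dx": 0, "dy": 0.001, "dz": 0, "grip": 0.018}
    - {"rx": 0, "ry": 0, "rz": -1, "dx": 0, "dy": 0.001, "dz": 0, "grip": 0.018}
    - {"rx": 0, "ry": 0, "rz": -1, "dx": 0, "dy": 0.001, "dz": 0, "grip": 0.018}
    - {"rx": 0, "ry": 0, "rz": -1, "dx": 0, "dy": 0, "dz": 0, "grip": 0.018}
    - {"rx": 0, "ry": 0, "rz": 0, "dx": 0, "dy": 0, "dz": 0, "grip": 0.018}
  squeeze: 60

```text
time_s: 20.6
tcp_pos: [507.1, -25.4, 256.5]
orientation: [-2.351, -2.083, -0.001]
contact_force: [1.7, 2.3, -1.4]
finger_gap: 0.273
gripper_force: 60.0
```

```bash
python3 st.py; sed 's/B.mean(0)-\[0,0,10\]/[507,-25,276]/' wb.py | python3 -
```

```text
t 20.6 tcp [507.1 -25.4 256.5] azY -6.92 tilt [0.0005 0.0006] r 67.0 phi -96.5 Frad -2.47 Ftan(ccw) 1.48 F [ 1.75  2.28 -1.39] gap 24.0 grip 59.999240040779114
q [ 0.35  0.2  -0.48  1.88  0.1   1.08 -0.29]
ball [506.9 -24.4 275.7] 889 0.33 r 66.1 az -96.8
```

Call:
servo_tool:
  increments:
    - {"rx": 0, "ry": 0, "rz": 0, "dx": 0.0044, "dy": 0, "dz": 0.0002, "grip": 0.018}
    - {"rx": 0, "ry": 0, "rz": 0, "dx": 0.0043, "dy": 0, "dz": 0.0006, "grip": 0.018}
    - {"rx": 0, "ry": 0, "rz": 0, "dx": 0.0043, "dy": 0, "dz": 0.0009, "grip": 0.018}
    - {"rx": 0, "ry": 0, "rz": 0, "dx": 0.0042, "dy": 0, "dz": 0.0013, "grip": 0.018}
    - {"rx": 0, "ry": 0, "rz": 0, "dx": 0.004, "dy": 0, "dz": 0.0017, "grip": 0.018}

```text
time_s: 21.07
tcp_pos: [509.8, -7.9, 253.1]
orientation: [2.353, 2.075, -0.004]
contact_force: [-2.2, -6.4, 11.2]
finger_gap: 0.273
gripper_force: 60.0
```

```bash
python3 st.py; sed -i 's/B.mean(0)-\[0,0,10\]/B.mean(0)-[0,0,6]/; s/2\]>268/2]>255/' wb.py; python3 wb.py
```

```text
t 21.0667 tcp [509.8  -7.9 253.1] azY -7.19 tilt [ 0.0009 -0.0047] r 49.4 phi -95.7 Frad 6.63 Ftan(ccw) -1.55 F [-2.2  -6.45 11.23] gap 24.0 grip 60.0033974647522
q [ 0.31  0.21 -0.49  1.88  0.12  1.07 -0.34]
ball [509.6  -9.1 270.9] 631 0.91 r 50.5 az -95.8
```

Call:
servo_tool:
  increments:
    - {"rx": 0, "ry": 0, "rz": 0, "dx": 0.0043, "dy": -0.0005, "dz": 0.0014, "grip": 0.018}
    - {"rx": 0, "ry": 0, "rz": 0, "dx": 0.0042, "dy": -0.0005, "dz": 0.0018, "grip": 0.018}
    - {"rx": 0, "ry": 0, "rz": 0, "dx": 0.0038, "dy": 0, "dz": 0.0022, "grip": 0.018}
    - {"rx": 0, "ry": 0, "rz": 0, "dx": 0.0034, "dy": 0, "dz": 0.0028, "grip": 0.018}
    - {"rx": 0, "ry": 0, "rz": 0, "dx": 0.003, "dy": 0, "dz": 0.0032, "grip": 0.018}

```text
time_s: 21.53
tcp_pos: [512.2, 13.0, 242.5]
orientation: [2.352, 2.077, 0.002]
contact_force: [-1.4, 0.7, 13.2]
finger_gap: 0.267
gripper_force: 60.0
```

```bash
python3 st.py; python3 wb.py
```

```text
t 21.5333 tcp [512.2  13.  242.5] azY -7.11 tilt [ 0.0036 -0.0018] r 28.3 phi -95.0 Frad -0.55 Ftan(ccw) -1.5 F [-1.45  0.68 13.18] gap 23.5 grip 59.988824129104614
q [ 0.28  0.23 -0.5   1.89  0.13  1.05 -0.39]
ball [514.3  28.6 261.3] 180 0.69 r 12.6 az -91.9
```

Call:
servo_tool:
  increments:
    - {"rx": 0, "ry": 0, "rz": 0, "dx": 0.0025, "dy": -0.0005, "dz": 0.0035, "grip": 0.018}
    - {"rx": 0, "ry": 0, "rz": 0, "dx": 0.0022, "dy": -0.0005, "dz": 0.0037, "grip": 0.018}
    - {"rx": 0, "ry": 0, "rz": 0, "dx": 0.0018, "dy": 0, "dz": 0.0039, "grip": 0.018}
    - {"rx": 0, "ry": 0, "rz": 0, "dx": 0.0015, "dy": 0, "dz": 0.004, "grip": 0.018}
    - {"rx": 0, "ry": 0, "rz": 0, "dx": 0.0012, "dy": 0, "dz": 0.0042, "grip": 0.018}

```text
time_s: 22.0
tcp_pos: [514.9, 32.0, 225.8]
orientation: [2.347, 2.088, 0.023]
contact_force: [0.3, 22.4, 19.3]
finger_gap: 0.212
gripper_force: 18.1
```

```bash
python3 st.py
```

```text
t 22.0 tcp [514.9  32.  225.8] azY -6.7 tilt [0.011  0.0098] r 9.2 phi -88.5 Frad -22.43 Ftan(ccw) 0.89 F [ 0.28 22.45 19.26] gap 18.7 grip 18.086434230208397
q [ 0.26  0.25 -0.51  1.91  0.13  1.01 -0.42]
```

The pads slipped off the ball near 20°. I'll open, lift clear, and look.

Call:
servo_tool:
  increments:
    - {"rx": 0, "ry": 0, "rz": 0, "dx": -0.002, "dy": 0, "dz": -0.005, "grip": 0.045}
    - {"rx": 0, "ry": 0, "rz": 0, "dx": -0.002, "dy": 0, "dz": -0.01, "grip": 0.045}
    - {"rx": 0, "ry": 0, "rz": 0, "dx": 0, "dy": 0, "dz": -0.02, "grip": 0.045}
    - {"rx": 0, "ry": 0, "rz": 0, "dx": 0, "dy": 0, "dz": -0.025, "grip": 0.045}
    - {"rx": 0, "ry": 0, "rz": 0, "dx": 0, "dy": 0, "dz": -0.01, "grip": 0.045}

```text
time_s: 22.42
tcp_pos: [511.2, 19.3, 293.8]
orientation: [2.352, 2.08, 0.003]
contact_force: [0.0, 0.8, 0.4]
finger_gap: 0.507
gripper_force: 0.0
```

```bash
python3 - <<'E'
from h import *
grab("wrist");grab("wrist");grab("wrist")
im,d,p=grab("wrist"); np.savez("w6.npz",im=im,d=d,p=p)
im2,d2,p2=grab("side"); np.savez("s6.npz",im=im2,d=d2,p=p2)
a=cv2.resize(im[130:384,100:412],(442,360)); b=cv2.resize(im2[160:240,195:275],(358,360))
cv2.imwrite("pics/w6.png",np.hstack([a,b])[:,:,::-1])
E
python3 st.py
```

```text
t 22.6667 tcp [509.6  18.8 289.7] azY -7.02 tilt [-0.0021 -0.0004] r 22.9 phi -102.9 Frad -0.28 Ftan(ccw) -0.43 F [-0.36  0.37 -0.49] gap 45.0 grip 0.0
q [ 0.29  0.18 -0.51  1.83  0.1   1.15 -0.37]
```

View pics/w6.png

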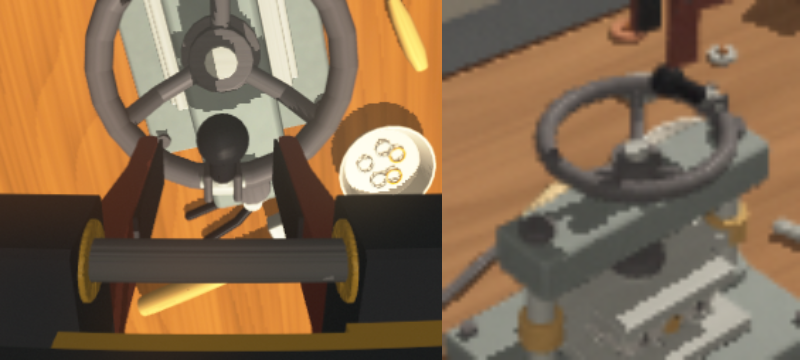

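In the wrist crop the ball is at (222,148), and the side crop shows the handle about half folded. I'll fit the ball, then press it down from above with shut fingers.

```bash
cat > wb2.py <<'E'
import sys
from ball import *
c=np.array([514.9,40.9]); u0,v0,rr=map(float,sys.argv[1:4]); f=sys.argv[4] if len(sys.argv)>4 else None
if f: z=np.load(f,allow_pickle=True); im,d,p=z["im"],z["d"],z["p"].item()
else: im,d,p=grab("wrist")
w=cloud(p,d); v,u=np.mgrid[0:384,0:512]
m=(np.hypot(v-v0,u-u0)<rr); B=w[m&(im.sum(2)<140)]; B=B[B[:,2]>222]
b=least_squares(lambda q:np.linalg.norm(B-q,axis=1)-13,np.median(B,0)-[0,0,10],loss="soft_l1").x
k=abs(np.linalg.norm(B-b,axis=1)-13); o=b[:2]-c; r=np.hypot(*o)
print("ball",b.round(1),len(B),np.median(k).round(2),"r",r.round(1),"az",np.degrees(np.arctan2(*o[::-1])).round(1),"theta",np.degrees(np.arctan2(b[2]-226,66-r)).round(1))
E
python3 wb2.py 256.7 234.5 15 w6.npz
```

```text
ball [510.8  12.7 258.2] 19 0.36 r 28.5 az -98.2 theta 40.7
```

Call:
servo_tool:
  increments:
    - {"rx": 0, "ry": 0, "rz": 0, "dx": -0.003, "dy": 0.001, "dz": 0, "grip": 0}
    - {"rx": 0, "ry": 0, "rz": 0, "dx": -0.003, "dy": 0.001, "dz": 0, "grip": 0}
    - {"rx": 0, "ry": 0, "rz": 0, "dx": 0, "dy": 0, "dz": 0, "grip": 0}
    - {"rx": 0, "ry": 0, "rz": 0, "dx": 0, "dy": 0, "dz": 0, "grip": 0}
    - {"rx": 0, "ry": 0, "rz": 0, "dx": 0, "dy": 0, "dz": 0, "grip": 0}
  squeeze: 30

```text
time_s: 23.08
tcp_pos: [511.6, 12.8, 290.8]
orientation: [-2.353, -2.081, 0.0]
contact_force: [0.6, 0.1, 0.1]
finger_gap: 0.172
gripper_force: 0.0
```

Call:
servo_tool:
  increments:
    - {"rx": 0, "ry": 0, "rz": 0, "dx": 0, "dy": 0, "dz": 0.003, "grip": 0}
    - {"rx": 0, "ry": 0, "rz": 0, "dx": 0, "dy": 0, "dz": 0.003, "grip": 0}
    - {"rx": 0, "ry": 0, "rz": 0, "dx": 0, "dy": 0, "dz": 0.003, "grip": 0}
    - {"rx": 0, "ry": 0, "rz": 0, "dx": 0, "dy": 0, "dz": 0.003, "grip": 0}
    - {"rx": 0, "ry": 0, "rz": 0, "dx": 0, "dy": 0, "dz": 0.003, "grip": 0}

```text
time_s: 23.5
tcp_pos: [511.6, 13.0, 275.6]
orientation: [-2.353, -2.081, 0.0]
contact_force: [0.3, 0.0, 0.6]
finger_gap: 0.01
gripper_force: 0.0
```

```bash
python3 st.py
```

```text
t 23.5 tcp [511.6  13.  275.6] azY -7.0 tilt [-0.0003 -0.    ] r 28.4 phi -96.3 Frad -0.04 Ftan(ccw) 0.31 F [0.32 0.   0.59] gap 0.8 grip 0.0
q [ 0.29  0.2  -0.5   1.85  0.1   1.12 -0.37]
```

Call:
servo_tool:
  increments:
    - {"rx": 0, "ry": 0, "rz": 0, "dx": 0, "dy": 0, "dz": 0.005, "grip": 0}
    - {"rx": 0, "ry": 0, "rz": 0, "dx": 0.0026, "dy": 0, "dz": 0.0036, "grip": 0}
    - {"rx": 0, "ry": 0, "rz": 0, "dx": 0.0023, "dy": 0, "dz": 0.0038, "grip": 0}
    - {"rx": 0, "ry": 0, "rz": 0, "dx": 0.002, "dy": 0, "dz": 0.004, "grip": 0}
    - {"rx": 0, "ry": 0, "rz": 0, "dx": 0.0017, "dy": 0, "dz": 0.004, "grip": 0}

```text
time_s: 23.92
tcp_pos: [514.0, 23.7, 256.7]
orientation: [2.351, 2.083, 0.006]
contact_force: [-0.4, 4.8, 7.8]
finger_gap: 0.0
gripper_force: 3.7
```

```bash
python3 st.py
```

```text
t 23.9167 tcp [514.   23.7 256.7] azY -6.94 tilt [0.0032 0.0024] r 17.5 phi -92.4 Frad -4.8 Ftan(ccw) -0.56 F [-0.36  4.81  7.77] gap 0.0 grip 3.690144158899784
q [ 0.27  0.22 -0.51  1.87  0.12  1.08 -0.4 ]
```

Call:
servo_tool:
  increments:
    - {"rx": 0, "ry": 0, "rz": 0, "dx": -0.001, "dy": 0, "dz": 0.004, "grip": 0}
    - {"rx": 0, "ry": 0, "rz": 0, "dx": -0.001, "dy": 0, "dz": 0.004, "grip": 0}
    - {"rx": 0, "ry": 0, "rz": 0, "dx": 0, "dy": 0, "dz": 0.004, "grip": 0}
    - {"rx": 0, "ry": 0, "rz": 0, "dx": 0, "dy": 0, "dz": 0.003, "grip": 0}
    - {"rx": 0, "ry": 0, "rz": 0, "dx": 0, "dy": 0, "dz": 0.002, "grip": 0}

```text
time_s: 24.33
tcp_pos: [513.5, 21.4, 239.2]
orientation: [2.351, 2.083, 0.005]
contact_force: [0.0, 4.2, 4.7]
finger_gap: 0.003
gripper_force: 2.3
```

```bash
python3 st.py
```

```text
t 24.3333 tcp [513.5  21.4 239.2] azY -6.92 tilt [0.0025 0.002 ] r 19.8 phi -93.4 Frad -4.23 Ftan(ccw) -0.22 F [0.03 4.23 4.74] gap 0.2 grip 2.346295081079006
q [ 0.27  0.23 -0.5   1.89  0.13  1.05 -0.4 ]
```

Call:
servo_tool:
  increments:
    - {"rx": 0, "ry": 0, "rz": 0, "dx": -0.001, "dy": 0, "dz": 0.0015, "grip": 0}
    - {"rx": 0, "ry": 0, "rz": 0, "dx": -0.001, "dy": 0, "dz": 0.0015, "grip": 0}
    - {"rx": 0, "ry": 0, "rz": 0, "dx": 0, "dy": 0, "dz": 0.001, "grip": 0}
    - {"rx": 0, "ry": 0, "rz": 0, "dx": 0, "dy": 0, "dz": 0, "grip": 0}
    - {"rx": 0, "ry": 0, "rz": 0, "dx": 0, "dy": 0, "dz": 0, "grip": 0}

```text
time_s: 24.75
tcp_pos: [515.1, 20.6, 237.3]
orientation: [2.35, 2.082, 0.012]
contact_force: [1.0, 6.6, 13.5]
finger_gap: 0.003
gripper_force: 6.6
```

```bash
python3 st.py
```

```text
t 24.75 tcp [515.1  20.6 237.3] azY -6.9 tilt [0.0071 0.0036] r 20.6 phi -88.8 Frad -6.6 Ftan(ccw) 1.14 F [ 1.01  6.62 13.48] gap 0.2 grip 6.584048643708229
q [ 0.27  0.24 -0.5   1.89  0.13  1.04 -0.4 ]
```

Call:
servo_tool:
  increments:
    - {"rx": 0, "ry": 0, "rz": 0, "dx": 0, "dy": 0, "dz": 0, "grip": 0}
    - {"rx": 0, "ry": 0, "rz": 0, "dx": 0, "dy": 0, "dz": -0.005, "grip": 0}
    - {"rx": 0, "ry": 0, "rz": 0, "dx": 0, "dy": 0, "dz": -0.01, "grip": 0}
    - {"rx": 0, "ry": 0, "rz": 0, "dx": 0, "dy": 0, "dz": -0.02, "grip": 0}
    - {"rx": 0, "ry": 0, "rz": 0, "dx": 0, "dy": 0, "dz": -0.02, "grip": 0}

```text
time_s: 25.17
tcp_pos: [511.0, 16.4, 289.4]
orientation: [-2.353, -2.08, 0.005]
contact_force: [0.3, 0.5, 0.2]
finger_gap: 0.005
gripper_force: 0.0
```

Call:
servo_tool:
  increments:
    - {"rx": 0, "ry": 0, "rz": 0, "dx": -0.005, "dy": 0, "dz": -0.02, "grip": 0.05}
    - {"rx": 0, "ry": 0, "rz": 0, "dx": -0.01, "dy": 0, "dz": -0.02, "grip": 0.05}
    - {"rx": 0, "ry": 0, "rz": 0, "dx": -0.01, "dy": 0, "dz": -0.02, "grip": 0.05}
    - {"rx": 0, "ry": 0, "rz": 0, "dx": 0, "dy": 0, "dz": -0.01, "grip": 0.05}
    - {"rx": 0, "ry": 0, "rz": 0, "dx": 0, "dy": 0, "dz": 0, "grip": 0.05}

```text
time_s: 25.58
tcp_pos: [509.9, -8.0, 361.6]
orientation: [2.353, 2.077, 0.003]
contact_force: [0.5, 0.3, 0.8]
finger_gap: 0.349
gripper_force: 0.0
```

```bash
python3 - <<'E'
from h import *
for i in range(5): im,d,p=grab("wrist")
np.savez("w7.npz",im=im,d=d,p=p)
im2,d2,p2=grab("side")
a=cv2.resize(im[100:384,90:422],(442,378)); b=cv2.resize(im2[160:240,195:275],(358,378))
cv2.imwrite("pics/w7.png",np.hstack([a,b])[:,:,::-1])
E
python3 st.py
```

```text
t 25.8833 tcp [508.6  -6.9 358.3] azY -6.96 tilt [-0.0024  0.0001] r 48.5 phi -97.2 Frad -0.54 Ftan(ccw) 0.57 F [0.63 0.47 0.72] gap 49.9 grip 0.0
q [ 0.33  0.13 -0.49  1.73  0.06  1.3  -0.29]
```

View pics/w7.png

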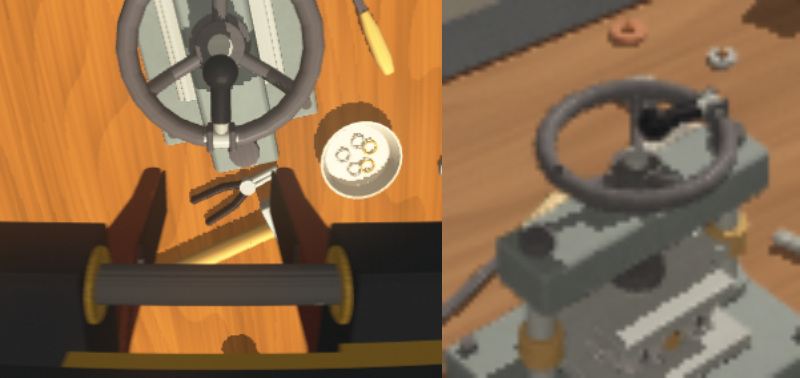

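The handle now lies in the wheel: the ball is at (218,72) and the fork at (221,137) in the wrist crop. I'll check the ball's height, which must be 226 when home and within about 6 mm to pass.

```bash
python3 wb2.py 253.8 154 14 w7.npz; python3 wb2.py 253.8 154 10 w7.npz; python3 - <<'E'
from h import *
z=np.load("w7.npz",allow_pickle=True); d,p=z["d"],z["p"].item(); w=cloud(p,d); v,u=np.mgrid[0:384,0:512]
Q=w[(np.hypot(v-154,u-253.8)<14)]; print("top z pct",np.percentile(Q[:,2],[50,90,95,99]))
N=w[165:203,248:262].reshape(-1,3)[:]; N=N[N[:,2]>215]
r=np.hypot(N[:,0]-514.9,N[:,1]-40.9)
for a in range(20,66,8):
    k=(r>=a)&(r<a+8); print(a,k.sum(),np.percentile(N[k,2],[50,90]) if k.sum()>3 else "")
E
```

```text
ball [513.2  24.9 226.4] 99 0.23 r 16.1 az -95.9 theta 0.5
ball [514.1  23.6 228.6] 30 0.3 r 17.3 az -92.7 theta 3.1
top z pct [nan nan nan nan]
20 37 [232.89422263 234.78758062]
28 112 [231.99971275 233.4061392 ]
36 114 [232.08315282 233.52705546]
44 112 [232.20001354 233.48237153]
52 108 [230.96752508 232.53282609]
60 45 [232.0556363  233.15016257]
```

The neck lies level, with its top at about 233 mm along its whole length, so the handle is home. The wheel has stayed within about 1° of where it was clamped. Handing in.

```bash
python3 -c "
from plant import robot
print(robot.finish_job())"
```

```text
the job is handed in; nothing more can be done
None
```

The job is handed in, but no verdict came back: I swung the handle out, cranked the press shut to about 10 N on the handle (about 160 N on the mould by the given relation), folded the handle home and lifted the gripper clear.

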